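Swap worn splined drive flanges for fresh castings and add their washers

TASK

First take every worn, rusty drive flange off its spindle and put it in the blue scrap bin. Then lift each fresh casting out of the mould and push it onto a spindle of its own, boss up, rocking it until the splines mesh and it sits fully home on the seat, and slip one of the thick steel washers from the wooden stand over the threaded end of each spindle so fitted, flat on the boss.

Things in the scene. Friction and masses are not known exactly. Their poses are not given: they have to be found in the camera images.
- casting1: fresh bright aluminium drive flange, 0.2 to 0.42 kg: disc 96 mm across, 14 thick; on it a hexagonal boss 50 mm across flats, 28 tall (total 42); through bore with 6 spline grooves. Starts disc down in a mould cavity at any yaw, disc flush with the mould face. Origin: centre of underside; z up; x: through the middle of a groove and of a hexagon flat (repeats every 60 deg). May be absent
- casting2: another fresh casting, same in every way as casting1 (size, origin, axes), in another cavity of the mould. Absent in some starts (None)
- casting3: another fresh casting, same in every way as casting1 (size, origin, axes), in another cavity of the mould. Absent in some starts (None)
- worn1: a worn drive flange, rust brown, shaped, sized and weighing as casting1 (same origin and axes) but with a piece broken out of the disc's rim on its +y side. Starts fully seated and meshed on a spindle; lifts straight up off it. Absent in some starts (None)
- worn2: a worn drive flange, rust brown, shaped, sized and weighing as casting1 (same origin and axes) but with a piece broken out of the disc's rim on its +y side. Starts fully seated and meshed on a spindle; lifts straight up off it. Absent in some starts (None)
- spindle1: green spindle unit, fixed: 100 mm square base, round housing, upright steel shaft that does not turn. Origin: bench level, on the shaft's axis; z up; x: through the middle of a spline key (repeats every 60 deg). Heights: seat for the flange's underside 56 mm; 6 splines from 56 to 92; bare threaded end 17 mm across to 116. A flange meshes when its x agrees with this x within 4 deg, modulo 60
- spindle2: another spindle unit, same as spindle1 (sizes, origin, axes). Shaft: 34 mm across the 6 keys, keys 8 mm wide, core 27 mm; the flange's bore is 29 mm across its tooth tips and 36 across its grooves, which are 10 mm wide: 1 mm clearance all round
- spindle3: another spindle unit, same as spindle1 (sizes, origin, axes). The seat is a steel ring 48 mm across on top of the green housing
- mould: the opened lower half of a dark iron casting mould, fixed on the bench: block 350 x 124 x 30 mm, handles at the ends; three round cavities 102 mm across and 14 mm deep in its top face, in a row along its x axis at x = -112, 0 and +112 mm. Origin: centre of the underside
- washer1: a thick steel retaining washer, 62 mm across, 14 mm thick, hole 22 mm across, 0.15 to 0.31 kg; bottom one of three stacked on the dowel of the washer stand. Origin: centre of its underside; z up. On a spindle it lies on top of a seated flange's boss, its underside 98 mm above the spindle's origin
- washer2: an identical washer, the middle one of the stack on the stand
- washer3: an identical washer, the top one of the stack on the stand
- washer_stand: fixed wooden stand: base 76 mm square and 12 mm thick, with an upright dowel 16 mm across to 62 mm height; the washers are stacked on it from 12 mm up. Origin: centre of the base's underside
- scrap_bin: an open blue plastic bin for scrap, loose on the bench, 230 (x) x 140 (y) x 80 mm high, walls and floor 5 mm. Origin: centre of the underside
Mind the look-alikes: they are no part of the job. Leave any pink or yellow look-alike of the casting3 alone.

How it is judged:
By the outcome, as a careful person would: the job done as asked, in the order asked, and still so for the second after the job is handed in, with the robot touching nothing.
Of casting1, casting2, casting3 only 2 to 3 are there at a start; the rules pass over those that are not, and their reading is None.
Of worn1, worn2 only 1 to 2 are there at a start; the rules pass over those that are not, and their reading is None.
At some moment in a run one of scrap_bin may be knocked a few centimetres aside while the robot is not near it.
Once in a run the grip may slacken for a moment while it holds something.
It also fails if it takes over 210 s, if anything falls off the work surface, if the arm or the gripper's body presses on something with over 40 N, if the wrist force passes 120 N, or if a joint passes its speed limit or range.

ROBOT

A 6-joint arm with a two-finger parallel gripper is mounted at the origin on the work surface. World frame = base frame: x ahead of the robot, y to its left, z up, the work surface at z = 0. Lengths are in m, angles in degrees, forces in N, time in s.
With the tool pointing down it reaches from about 0.4 to 0.925 m from the base axis. Payload 12.5 kg.
Tool frame: the origin (TCP) lies on the centre line of the jaws, within the pads' length; the fingertips stand 8 mm ahead of it and the grasp point (between the pads) lies 11 mm behind it; z points along the fingers, y is the line along which they close (so a half turn about z gives the same grasp; the last joint's range is limited). The gripper opens to 95 mm and grips with 3 to 60 N. Pads are 20 mm wide; open, the fingers measure 119 mm over their backs; the gripper's body (75 mm by 180 mm) begins 59 mm behind the grasp point.
Start: joints at [64.767, 28.126, 89.318, -0, 62.55, -6.05], TCP at [0.205, 0.59, 0.223] pointing down, gripper open.
Joint ranges: [-177.58, 177.58], [-47.91, 125.51], [2.72, 160], [-65.01, 245.01], [3.68, 167.84], [-153.87, 153.87]. Speed limits (degrees/s): [127.2, 127.2, 159.86, 180, 180, 180].

INTERFACE

Orientations are given as a 3x3 rotation matrix whose columns are the frame's x, y, z axes.
In Python, from station import ctrl, camera, camera_model, finish_job gives the robot as it stands. The module is installed in compiled form; this text tells all that it offers.
- The arm moves only by the shell command python3 -m pendant 'ROWS' [FORCE]. ROWS is JSON, a list of rows, each an object with "turn": the turn, a rotation vector about the world's x, y, z in degrees, a list of three; "translation": the shift along the world's x, y, z in m, a list of three; "fingers": the finger opening in m, from 0 to 0.0951. In form: [{"turn": [ax, ay, az], "translation": [dx, dy, dz], "fingers": fingers}, ...]. A call has exactly 10 rows; each row shifts and turns the commanded pose from where the row before left it; what a row does not reach is not made up. A row lasts 1/8 s, in which the tool goes at most 62.5 mm and 10.7 degrees, less where a joint would pass 70% of its speed; a pose out of reach is approached as far as the arm can. A call with a gripper value outside its range is refused whole. The fingers move at their own pace and stop on an object; FORCE is the grip in N (left out, the last holds). Time passes only in rows, so rows that do not move let the fingers close, or fill a call up. It gives the time, the measured TCP pose, the force, the opening and the grip force at its end, in the units of the state.
- ctrl.get_obs(): the state, without advancing time (a new reading comes with each control period).
- camera(name): name is "scene" or "top" or "wrist"; returns (picture, depth): 400x640x3 uint8, red, green, blue; 400x640 float32, m along the optical axis (not along the pixel's ray), 0 where there is no reading.
- camera_model(name): a dict with "intrinsics" (3x3 intrinsics, pixels), "origin" and "attitude" of the camera in the world; the wrist camera has in their place "tool_from_camera" (4x4, takes a point from camera to tool coordinates, whose origin is the TCP and whose axes are the flange's). Camera axes: x right, y down, z forward; pixel columns grow to the right and rows downward; lengths in m; the calibration is good to about 2 mm. The wrist camera is an equidistant fisheye: a pixel r from the principal point sees the ray r / f radians off the axis. A picture is of the moment at which its call begins: read the wrist's pose just before it. camera_model takes no time and is no camera call.
- finish_job(): hands the job in; it is judged then, once.
The state is a dict: "t": time; "joint_pos": joint angles; "dq": joint speeds; "tau": joint torques, N m; "position": TCP position; "tool_rot": TCP orientation; "ft_force": force on the tool from outside, world axes, zero at the start; "torque": the same for the moment, N m; "width": opening from 0.0 (shut) to 1.0 (fully open); "gripper_force": force on a finger pad.
Only numpy, scipy, OpenCV 4.12 (cv2) and the standard library are available. Lean on these libraries where they do the work, as an engineer would, in place of code of your own. Each camera call takes 0.05 s, during which the arm holds its last target. There are 200 camera calls.

## Working session

There is one attempt and no reset: what is moved stays moved. The work goes in short steps, Python scripts to look and compute and a shell command to move; the robot and the scene stay as the last step left them, time stands still between calls to the robot, and variables do not carry over. Pictures are saved under pics/ and viewed, at most 14 in all, crops included, and the job is handed in when it is done.

```bash
mkdir -p pics; python3 - <<'E'
from station import ctrl,camera,camera_model
import cv2,numpy as np
for n in("scene","top"):
    p,d=camera(n);np.savez(n,p=p,d=d);cv2.imwrite(f"pics/{n}0.png",p[...,::-1])
    m=camera_model(n);print(n,{k:np.round(v,4).tolist() for k,v in m.items()})
print({k:np.round(v,4).tolist() for k,v in camera_model("wrist").items()})
print(ctrl.get_obs())
E
```

```text
scene {'intrinsics': [[378.8315, 0.0, 319.5224], [0.0, 378.8315, 204.4847], [0.0, 0.0, 1.0]], 'origin': [0.9569, -0.5891, 0.6955], 'attitude': [[0.8195, 0.3532, -0.4513], [0.5728, -0.5306, 0.6248], [-0.0188, -0.7705, -0.6371]]}
top {'intrinsics': [[394.472, 0.0, 320.025], [0.0, 394.472, 200.7815], [0.0, 0.0, 1.0]], 'origin': [0.3525, 0.0373, 0.9765], 'attitude': [[0.0099, -0.9848, 0.1736], [-0.9999, -0.0081, 0.011], [-0.0095, -0.1737, -0.9848]]}
{'intrinsics': [[309.7069, 0.0, 319.2839], [0.0, 309.7069, 197.018], [0.0, 0.0, 1.0]], 'tool_from_camera': [[0.0011, -0.9663, -0.2573, 0.0713], [1.0, 0.001, 0.0006, -0.001], [-0.0003, -0.2573, 0.9663, -0.1631], [0.0, 0.0, 0.0, 1.0]]}
{'t': 0.1, 'joint_pos': array([ 6.47668511e+01,  2.81625025e+01,  8.93448416e+01,  1.35751902e-03,
        6.25493840e+01, -6.05097619e+00]), 'dq': array([ 0.12168307, -0.11690772, -0.09010264,  0.01516442, -0.0376188 ,
       -0.00569739]), 'tau': array([ 2.45821029e-03, -6.13621473e+01, -2.58608258e+01,  6.93506864e-02,
        4.70368832e-02, -3.35136633e-05]), 'position': array([0.20525518, 0.59013322, 0.22211134]), 'tool_rot': array([[-9.44475030e-01,  3.28582901e-01, -4.41097820e-04],
       [ 3.28583174e-01,  9.44474622e-01, -8.86653957e-04],
       [ 1.25266367e-04, -9.82359844e-04, -9.99999510e-01]]), 'ft_force': array([ 0.48990024,  0.16871994, -0.41715682]), 'torque': array([ 0.05752681, -0.03680375,  0.02677969]), 'gripper_force': 0.0, 'width': 0.9998527760807491}
```

View pics/scene0.png

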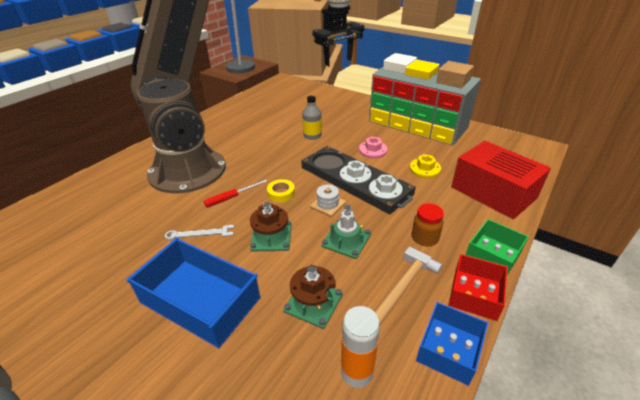

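View pics/top0.png

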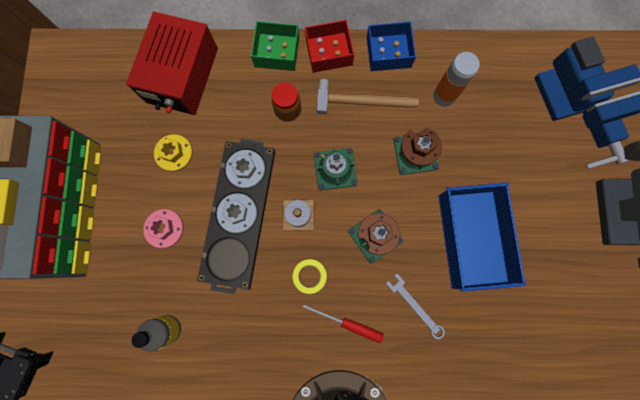

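The scene view shows two rusty flanges on spindles (269,215 and 313,283), an empty spindle (347,232), two castings in the mould (355,168 and 386,185), the washer stand (327,198) and the blue bin (195,290).

In the top view, the things I want are:
- Worn flanges at (423,147) and (379,233).
- Castings at (245,168) and (236,213).
- Empty spindle at (335,165), washers at (297,213) and bin at (482,237).

The look-alikes I'm leaving alone are the yellow flange (172,152), pink flange (163,228), yellow ring (309,276) and the small blue tray (390,45).

```bash
cat > h.py <<'E'
import numpy as np,cv2
from station import ctrl,camera,camera_model
def fixed_cloud(n,d):
    m=camera_model(n);K=np.array(m["intrinsics"]);v,u=np.mgrid[:400,:640]
    c=np.stack([(u-K[0,2])/K[0,0]*d,(v-K[1,2])/K[1,1]*d,d],-1)
    return c@np.array(m["attitude"]).T+np.array(m["origin"])
def wrist():
    o=ctrl.get_obs();p,d=camera("wrist");m=camera_model("wrist");T=np.array(m["tool_from_camera"]);K=np.array(m["intrinsics"])
    R=np.array(o["tool_rot"])@T[:3,:3];org=np.array(o["position"])+np.array(o["tool_rot"])@T[:3,3]
    v,u=np.mgrid[:400,:640];x=(u-K[0,2])/K[0,0];y=(v-K[1,2])/K[1,1];th=np.hypot(x,y)+1e-9
    ray=np.stack([np.sin(th)*x/th,np.sin(th)*y/th,np.cos(th)],-1)
    cl=(ray*(d/np.maximum(ray[...,2],.05))[...,None])@R.T+org; cl[d==0]=np.nan
    return o,p,d,org,ray@R.T,cl
def ortho(p,org,rw,c,z,half=.07,s=.00025):
    """resample the picture onto plane z around c; returns image, row up=+y, col right=+x"""
    o=ctrl.get_obs();m=camera_model("wrist");T=np.array(m["tool_from_camera"]);K=np.array(m["intrinsics"]);R=np.array(o["tool_rot"])@T[:3,:3]
    n=int(2*half/s);j,i=np.meshgrid(np.arange(n),np.arange(n))
    P=np.stack([c[0]-half+j*s,c[1]+half-i*s,np.full((n,n),z)],-1)-org
    q=P@R;r=np.hypot(q[...,0],q[...,1]);th=np.arctan2(r,q[...,2])/r
    return cv2.remap(p,(q[...,0]*th*K[0,0]+K[0,2]).astype(np.float32),(q[...,1]*th*K[1,1]+K[1,2]).astype(np.float32),cv2.INTER_LINEAR)
E
python3 - <<'E'
from h import *
f=np.load("top.npz");p,d=f["p"],f["d"];c=fixed_cloud("top",d)
def box(name,u,v,r,zlo,zhi):
    s=c[v-r:v+r,u-r:u+r].reshape(-1,3);s=s[(s[:,2]>zlo)&(s[:,2]<zhi)]
    (x,y),rad=cv2.minEnclosingCircle(s[:,:2].astype(np.float32));print(name,len(s),np.round([x,y,rad],4),np.round(s.mean(0),4))
box("wornA top",423,147,35,.090,.103);box("wornA disc",423,147,35,.064,.076)
box("wornB top",379,233,35,.090,.103);box("wornB disc",379,233,35,.064,.076)
box("sp",335,165,30,.05,.06);box("sp hi",335,165,25,.08,.12)
box("c1 boss",245,165,30,.052,.063);box("c2 boss",236,210,30,.052,.063)
box("washer",297,213,25,.047,.059)
box("bin rim",482,237,65,.074,.085)
box("mould",236,215,85,.026,.034)
E
```

```text
wornA top 340 [ 0.6478 -0.1936  0.0282] [ 0.647  -0.1927  0.0969]
wornA disc 726 [ 0.6488 -0.1946  0.049 ] [ 0.6399 -0.1906  0.0704]
wornB top 357 [ 0.4381 -0.0886  0.0282] [ 0.4372 -0.0879  0.0968]
wornB disc 834 [ 0.4382 -0.0887  0.0481] [ 0.4385 -0.0899  0.0702]
sp 245 [0.6054 0.0107 0.0329] [0.6006 0.0107 0.0539]
sp hi 153 [0.6065 0.0105 0.0172] [0.6029 0.0106 0.1   ]
c1 boss 244 [0.6015 0.2351 0.0282] [0.6001 0.2338 0.0575]
c2 boss 252 [0.4894 0.2503 0.0282] [0.489  0.2495 0.0576]
washer 486 [0.4873 0.101  0.0313] [0.4867 0.1007 0.054 ]
bin rim 1078 [ 0.4349 -0.3284  0.1363] [ 0.4322 -0.3305  0.0797]
mould 4941 [0.4837 0.2454 0.2597] [0.5012 0.2487 0.03  ]
```

```bash
R='{"turn":[0,0,0],"translation":[0.0246,-0.0435,0.002],"fingers":0.08}'; Z='{"turn":[0,0,0],"translation":[0,0,0],"fingers":0.08}'
python3 -m pendant '[{"turn":[0,0,0],"translation":[0.024,-0.043,0.002],"fingers":0.08},{"turn":[0,0,0],"translation":[0.024,-0.043,0.002],"fingers":0.08},{"turn":[0,0,0],"translation":[0.024,-0.043,0.002],"fingers":0.08},{"turn":[0,0,0],"translation":[0.024,-0.043,0.002],"fingers":0.08},{"turn":[0,0,0],"translation":[0.024,-0.043,0.002],"fingers":0.08},{"turn":[0,0,0],"translation":[0.024,-0.043,0.002],"fingers":0.08},{"turn":[0,0,0],"translation":[0.024,-0.043,0.002],"fingers":0.08},{"turn":[0,0,0],"translation":[0.024,-0.043,0.002],"fingers":0.08},{"turn":[0,0,0],"translation":[0.024,-0.043,0.002],"fingers":0.08},{"turn":[0,0,0],"translation":[0.024,-0.043,0.002],"fingers":0.08}]' 40
python3 -m pendant '[{"turn":[0,0,0],"translation":[0.024,-0.043,0],"fingers":0.08},{"turn":[0,0,0],"translation":[0.024,-0.043,0],"fingers":0.08},{"turn":[0,0,0],"translation":[0.024,-0.043,0],"fingers":0.08},{"turn":[0,0,0],"translation":[0.024,-0.043,0],"fingers":0.08},{"turn":[0,0,0],"translation":[0.024,-0.043,0],"fingers":0.08},{"turn":[0,0,0],"translation":[0.024,-0.043,0],"fingers":0.08},{"turn":[0,0,0],"translation":[0.024,-0.043,0],"fingers":0.08},{"turn":[0,0,0],"translation":[0.024,-0.043,0],"fingers":0.08},{"turn":[0,0,0],"translation":[0.011,-0.009,0],"fingers":0.08},{"turn":[0,0,0],"translation":[0,0,0],"fingers":0.08}]'
python3 - <<'E'
from h import *
o,p,d,org,rw,cl=wrist()
print(o["position"],o["tool_rot"][:,1],np.round(o["joint_pos"],1))
cv2.imwrite("pics/wA.png",p[...,::-1])
s=cl.reshape(-1,3);c=np.array([.648,-.194])
for lo,hi in((.09,.103),(.066,.075)):
    q=s[(abs(s[:,2]-(lo+hi)/2)<(hi-lo)/2)&(np.hypot(*(s[:,:2]-c).T)<.06)];print(len(q),cv2.minEnclosingCircle(q[:,:2].astype(np.float32)),q.mean(0))
cv2.imwrite("pics/oA.png",ortho(p,org,rw,c,.098)[...,::-1])
E
```

```text
t: 1.35
position: [0.4459, 0.1588, 0.2427]
tool_rot: [[-0.944, 0.329, -0.0], [0.329, 0.944, 0.0], [0.0, 0.0, -1.0]]
ft_force: [1.1, 0.4, 0.1]
width: 0.845
gripper_force: 0.0
t: 2.6
position: [0.6483, -0.1926, 0.2418]
tool_rot: [[-0.944, 0.329, -0.001], [0.329, 0.944, 0.001], [0.001, 0.0, -1.0]]
ft_force: [-0.7, -0.5, 0.0]
width: 0.846
gripper_force: 0.0
[ 0.64831331 -0.19259883  0.24184795] [3.29075088e-01 9.44303701e-01 3.25685567e-04] [-22.1  31.5  80.    0.   68.5 -92.9]
1726 ((0.6471304893493652, -0.19294098019599915), 0.02923925593495369) [ 0.64603952 -0.19262049  0.09722853]
3298 ((0.6475304365158081, -0.19354946911334991), 0.04868035390973091) [ 0.63959522 -0.19209581  0.0709826 ]
```

```bash
python3 -c "
import cv2,numpy as np
a=cv2.resize(cv2.imread('pics/wA.png'),(480,300));b=cv2.resize(cv2.imread('pics/oA.png'),(320,320))
c=np.zeros((320,800,3),np.uint8);c[:300,:480]=a;c[:,480:]=b;cv2.imwrite('pics/cA.png',c)"
```

```text
(no output)
```

View pics/cA.png

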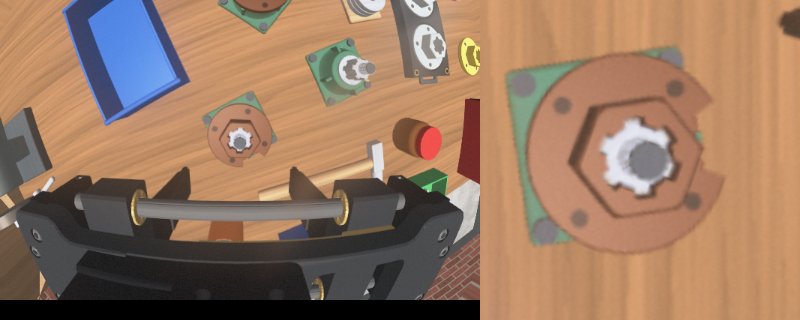

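The crop confirms worn flange A: rust brown, rim chipped, meshed on its splines, centred at about (238,138). Next I'll get the hexagon yaw.

```bash
cat >> h.py <<'E'
def hexyaw(P,n=3):
    """P Nx2 points of a hexagon's top: yaw of flat normals (mod 60), centre, width"""
    P=cv2.convexHull(P.astype(np.float32))[:,0];best=None
    for t in np.arange(0,60,.25):
        a=np.radians(t+np.array([0,60,120]));N=np.stack([np.cos(a),np.sin(a)],1);q=P@N.T
        w=q.max(0)-q.min(0);c=np.linalg.lstsq(N,(q.max(0)+q.min(0))/2,rcond=None)[0]
        if best is None or w.sum()<best[0]:best=(w.sum(),t,c,w)
    return best[1:]
def flange(cl,c,ztop,r=.035):
    s=cl.reshape(-1,3);s=s[(abs(s[:,2]-ztop)<.006)&(np.hypot(*(s[:,:2]-np.array(c)).T)<r)]
    return hexyaw(s[:,:2])
E
python3 - <<'E'
from h import *
o,p,d,org,rw,cl=wrist()
y=np.degrees(np.arctan2(o["tool_rot"][1,1],o["tool_rot"][0,1]));print("tool y yaw",y)
print("A",flange(cl,(.648,-.193),.098))
print("B",flange(cl,(.438,-.0886),.098))
# colour based check: rust on the boss plane
E
```

```text
tool y yaw 70.83370846836057
A (np.float64(38.25), array([ 0.64743501, -0.19311114]), array([0.05103429, 0.05070785, 0.05071173]))Traceback (most recent call last):
  File "<stdin>", line 5, in <module>
  File "h.py", line 31, in flange
    return hexyaw(s[:,:2])
  File "h.py", line 23, in hexyaw
    P=cv2.convexHull(P.astype(np.float32))[:,0];best=None
      ~~~~~~~~~~~~~~~~~~~~~~~~~~~~~~~~~~~~^^^^^
TypeError: 'NoneType' object is not subscriptable
```

```bash

python3 -m pendant '[{"turn":[0,0,-8.15],"translation":[-0.0009,-0.0005,0],"fingers":0.08},{"turn":[0,0,-8.15],"translation":[0,0,0],"fingers":0.08},{"turn":[0,0,-8.15],"translation":[0,0,-0.02],"fingers":0.08},{"turn":[0,0,-8.15],"translation":[0,0,-0.03],"fingers":0.08},{"turn":[0,0,0],"translation":[0,0,-0.03],"fingers":0.08},{"turn":[0,0,0],"translation":[0,0,-0.03],"fingers":0.08},{"turn":[0,0,0],"translation":[0,0,-0.03],"fingers":0.08},{"turn":[0,0,0],"translation":[0,0,-0.02],"fingers":0.08},{"turn":[0,0,0],"translation":[0,0,0],"fingers":0.08},{"turn":[0,0,0],"translation":[0,0,0],"fingers":0.08}]' 40
python3 -m pendant '[{"turn":[0,0,0],"translation":[0,0,0],"fingers":0.04},{"turn":[0,0,0],"translation":[0,0,0],"fingers":0.04},{"turn":[0,0,0],"translation":[0,0,0],"fingers":0.04},{"turn":[0,0,0],"translation":[0,0,0],"fingers":0.04},{"turn":[0,0,0],"translation":[0,0,0],"fingers":0.04},{"turn":[0,0,0],"translation":[0,0,0],"fingers":0.04},{"turn":[0,0,0],"translation":[0,0,0],"fingers":0.04},{"turn":[0,0,0],"translation":[0,0,0],"fingers":0.04},{"turn":[0,0,0],"translation":[0,0,0],"fingers":0.04},{"turn":[0,0,0],"translation":[0,0,0],"fingers":0.04}]' 40
python3 -c "
from station import ctrl;print(ctrl.get_obs()['torque'],ctrl.get_obs()['ft_force'])"
```

```text
t: 3.95
position: [0.6479, -0.1931, 0.0839]
tool_rot: [[-0.619, 0.785, 0.002], [0.785, 0.619, -0.001], [-0.001, 0.001, -1.0]]
ft_force: [-0.4, -0.5, 0.2]
width: 0.839
gripper_force: 0.0
t: 5.2
position: [0.6476, -0.1932, 0.0829]
tool_rot: [[-0.619, 0.786, 0.0], [0.786, 0.619, -0.0], [-0.0, 0.0, -1.0]]
ft_force: [-0.7, 0.5, 5.5]
width: 0.525
gripper_force: 40.0
[ 0.04104566 -0.00521282  0.02060453] [-0.67055714  0.50627402  5.51865983]
```

```bash
cat > bin.py <<'E'
from h import *
p,d=camera("top");c=fixed_cloud("top",d);h=cv2.cvtColor(p,cv2.COLOR_RGB2HSV)
m=(h[...,0]>105)&(h[...,0]<128)&(h[...,1]>100)&(abs(c[...,2]-.08)<.006)&(c[...,0]<.62)&(c[...,1]<-.15)&(c[...,1]>-.5)
P=c[m][:,:2].astype(np.float32);print("bin",m.sum(),cv2.minAreaRect(P))
E
python3 -m pendant '[{"turn":[0,0,0],"translation":[0,0,0.005],"fingers":0.04},{"turn":[0,0,0],"translation":[0,0,0.01],"fingers":0.04},{"turn":[0,0,0],"translation":[0,0,0.01],"fingers":0.04},{"turn":[0,0,0],"translation":[0,0,0.015],"fingers":0.04},{"turn":[0,0,0],"translation":[0,0,0.02],"fingers":0.04},{"turn":[0,0,0],"translation":[0,0,0.02],"fingers":0.04},{"turn":[0,0,0],"translation":[0,0,0.02],"fingers":0.04},{"turn":[0,0,0],"translation":[0,0,0.02],"fingers":0.04},{"turn":[0,0,0],"translation":[0,0,0],"fingers":0.04},{"turn":[0,0,0],"translation":[0,0,0],"fingers":0.04}]' 
python3 bin.py
```

```text
t: 6.45
position: [0.6471, -0.193, 0.2022]
tool_rot: [[-0.619, 0.786, -0.001], [0.786, 0.619, 0.0], [0.001, -0.0, -1.0]]
ft_force: [-0.7, -0.0, -4.1]
width: 0.521
gripper_force: 40.0
bin 0 ((0.0, 0.0), (0.0, 0.0), 0.0)
```

```bash
sed -i 's/^m=.*/q=p.astype(int);m=(q[...,2]>q[...,0]+40)\&(c[...,2]>.072)\&(c[...,2]<.088)\&(c[...,0]<.62)\&(c[...,1]<-.15)\&(c[...,1]>-.6)/' bin.py; python3 bin.py
```

```text
bin 0 ((0.0, 0.0), (0.0, 0.0), 0.0)
```

```bash
python3 - <<'E'
from h import *
p,d=camera("top");c=fixed_cloud("top",d);q=p.astype(int)
cv2.imwrite("pics/top1.png",p[...,::-1])
for v,u in((235,448),(235,480),(288,490)):print(p[v,u],c[v,u])
m=(c[...,2]>.072)&(c[...,2]<.088);print(m.sum(),(q[...,2]>q[...,0]+40).sum())
E
```

```text
[86 73 61] [ 0.37469206 -0.03894426  0.73286827]
[75 61 51] [ 0.3757851  -0.06249812  0.72289641]
[98 81 65] [ 0.34348661 -0.05792757  0.74434759]
1744 5064
```

View pics/top1.png

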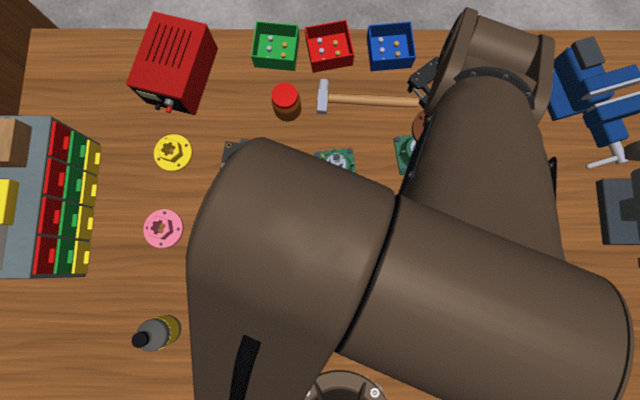

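In this top view the arm hides the bin and the bench around (450,240), so I'll find the bin with the scene camera instead.

```bash
sed -i 's/"top"/"scene"/g' bin.py; python3 bin.py
```

```text
bin 1185 ((0.43333566188812256, -0.32836252450942993), (0.23741251230239868, 0.14485514163970947), 5.2567138671875)
```

```bash

python3 -m pendant '[{"turn":[0,0,0],"translation":[-0.032,-0.026,0],"fingers":0.04},{"turn":[0,0,0],"translation":[-0.032,-0.026,0],"fingers":0.04},{"turn":[0,0,0],"translation":[-0.032,-0.026,0],"fingers":0.04},{"turn":[0,0,0],"translation":[-0.032,-0.026,0],"fingers":0.04},{"turn":[0,0,0],"translation":[-0.032,-0.026,0],"fingers":0.04},{"turn":[0,0,0],"translation":[0,0,-0.02],"fingers":0.04},{"turn":[0,0,0],"translation":[0,0,-0.04],"fingers":0.04},{"turn":[0,0,0],"translation":[0,0,-0.04],"fingers":0.04},{"turn":[0,0,0],"translation":[0,0,-0.04],"fingers":0.04},{"turn":[0,0,0],"translation":[0,0,-0.015],"fingers":0.04}]' 
python3 -m pendant '[{"turn":[0,0,0],"translation":[0,0,0],"fingers":0.04},{"turn":[0,0,0],"translation":[0,0,0],"fingers":0.07},{"turn":[0,0,0],"translation":[0,0,0],"fingers":0.07},{"turn":[0,0,0],"translation":[0,0,0],"fingers":0.07},{"turn":[0,0,0],"translation":[0,0,0.03],"fingers":0.07},{"turn":[0,0,0],"translation":[0,0,0.05],"fingers":0.07},{"turn":[0,0,0],"translation":[0,0,0.06],"fingers":0.07},{"turn":[0,0,0],"translation":[0,0,0.05],"fingers":0.07},{"turn":[0,0,0],"translation":[0,0.04,0],"fingers":0.07},{"turn":[0,0,0],"translation":[0,0.05,0],"fingers":0.07}]'
python3 - <<'E'
from h import *
o,p,d,org,rw,cl=wrist();cv2.imwrite("pics/wB.png",p[...,::-1])
y=np.degrees(np.arctan2(o["tool_rot"][1,1],o["tool_rot"][0,1]));print("tool y yaw",y,o["position"],np.round(o["joint_pos"],1))
print("B",flange(cl,(.438,-.0886),.098))
E
```

```text
t: 7.9
position: [0.4868, -0.3227, 0.0455]
tool_rot: [[-0.619, 0.786, -0.002], [0.786, 0.619, 0.002], [0.003, -0.001, -1.0]]
ft_force: [0.2, -0.3, -3.1]
width: 0.522
gripper_force: 40.0
t: 9.15
position: [0.4873, -0.2327, 0.2387]
tool_rot: [[-0.617, 0.787, 0.002], [0.787, 0.617, -0.001], [-0.002, 0.001, -1.0]]
ft_force: [1.0, -0.4, -0.1]
width: 0.732
gripper_force: 0.0
tool y yaw 38.127607338482626 [ 0.48730855 -0.23268967  0.23865024] [-32.5  20.2 100.2   0.   59.5 -70.7]
B (np.float64(34.5), array([ 0.43676207, -0.08817615]), array([0.0508003 , 0.05157021, 0.05101225]))
```

View pics/wB.png

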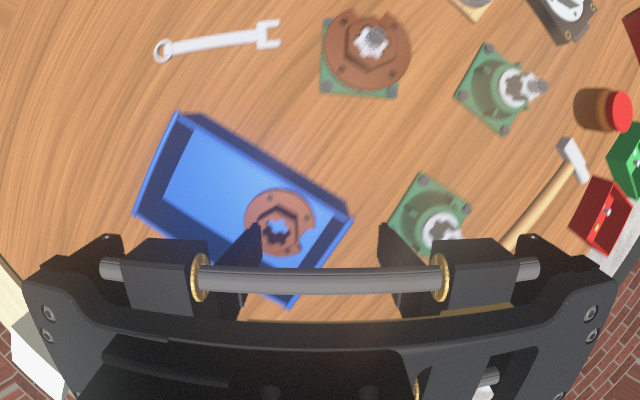

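Worn A lies flat in the bin at (280,225). Worn B is at (366,45), and spindle A is clear at (435,220).

```bash

python3 -m pendant '[{"turn":[0,0,-3.6],"translation":[-0.013,0.037,0],"fingers":0.08},{"turn":[0,0,0],"translation":[-0.013,0.036,0],"fingers":0.08},{"turn":[0,0,0],"translation":[-0.012,0.036,0],"fingers":0.08},{"turn":[0,0,0],"translation":[-0.012,0.036,0],"fingers":0.08},{"turn":[0,0,0],"translation":[0,0,0],"fingers":0.08},{"turn":[0,0,0],"translation":[0,0,0],"fingers":0.08},{"turn":[0,0,0],"translation":[0,0,0],"fingers":0.08},{"turn":[0,0,0],"translation":[0,0,0],"fingers":0.08},{"turn":[0,0,0],"translation":[0,0,0],"fingers":0.08},{"turn":[0,0,0],"translation":[0,0,0],"fingers":0.08}]' 
python3 - <<'E'
from h import *
o,p,d,org,rw,cl=wrist()
y=np.degrees(np.arctan2(o["tool_rot"][1,1],o["tool_rot"][0,1]));print("tool y yaw",y,o["position"],np.round(o["joint_pos"],1))
print("B",flange(cl,(.438,-.0886),.098))
E
```

```text
t: 10.45
position: [0.4375, -0.0883, 0.2376]
tool_rot: [[-0.568, 0.823, -0.0], [0.823, 0.568, 0.0], [0.0, 0.0, -1.0]]
ft_force: [0.0, 0.3, 0.0]
width: 0.841
gripper_force: 0.0
tool y yaw 34.60090566984614 [ 0.43746252 -0.0883275   0.23758497] [-19.9  12.5 112.    0.   55.5 -54.5]
B (np.float64(35.75), array([ 0.43629184, -0.08802425]), array([0.04945824, 0.05083043, 0.05088048]))
```

```bash

python3 -m pendant '[{"turn":[0,0,0.8],"translation":[-0.0008,0.0002,-0.03],"fingers":0.08},{"turn":[0,0,0],"translation":[0,0,-0.035],"fingers":0.08},{"turn":[0,0,0],"translation":[0,0,-0.035],"fingers":0.08},{"turn":[0,0,0],"translation":[0,0,-0.035],"fingers":0.08},{"turn":[0,0,0],"translation":[0,0,-0.02],"fingers":0.08},{"turn":[0,0,0],"translation":[0,0,0],"fingers":0.08},{"turn":[0,0,0],"translation":[0,0,0],"fingers":0.04},{"turn":[0,0,0],"translation":[0,0,0],"fingers":0.04},{"turn":[0,0,0],"translation":[0,0,0],"fingers":0.04},{"turn":[0,0,0],"translation":[0,0,0],"fingers":0.04}]' 
python3 -m pendant '[{"turn":[0,0,0],"translation":[0,0,0],"fingers":0.04},{"turn":[0,0,0],"translation":[0,0,0],"fingers":0.04},{"turn":[0,0,0],"translation":[0,0,0],"fingers":0.04},{"turn":[0,0,0],"translation":[0,0,0],"fingers":0.04},{"turn":[0,0,0],"translation":[0,0,0],"fingers":0.04},{"turn":[0,0,0],"translation":[0,0,0],"fingers":0.04},{"turn":[0,0,0],"translation":[0,0,0],"fingers":0.04},{"turn":[0,0,0],"translation":[0,0,0],"fingers":0.04},{"turn":[0,0,0],"translation":[0,0,0],"fingers":0.04},{"turn":[0,0,0],"translation":[0,0,0],"fingers":0.04}]' 
python3 -c "
from station import ctrl;o=ctrl.get_obs();print(o['torque'],o['position'],o['tool_rot'][:,1])"
```

```text
t: 11.75
position: [0.4369, -0.088, 0.0832]
tool_rot: [[-0.58, 0.815, 0.001], [0.815, 0.58, -0.0], [-0.001, 0.001, -1.0]]
ft_force: [-0.3, 0.9, 5.2]
width: 0.527
gripper_force: 40.0
t: 13.0
position: [0.4369, -0.088, 0.0831]
tool_rot: [[-0.58, 0.815, 0.001], [0.815, 0.58, -0.0], [-0.001, 0.001, -1.0]]
ft_force: [-0.8, 1.0, 6.7]
width: 0.525
gripper_force: 40.0
[0.03297773 0.11836865 0.01151601] [ 0.43687201 -0.08800792  0.08314219] [8.14951315e-01 5.79529076e-01 6.35754945e-04]
```

```bash

python3 -m pendant '[{"turn":[0,0,0],"translation":[0,0,0.005],"fingers":0.04},{"turn":[0,0,0],"translation":[0,0,0.01],"fingers":0.04},{"turn":[0,0,0],"translation":[0,0,0.01],"fingers":0.04},{"turn":[0,0,0],"translation":[0,0,0.015],"fingers":0.04},{"turn":[0,0,0],"translation":[0,0,0.02],"fingers":0.04},{"turn":[0,0,0],"translation":[0,0,0.02],"fingers":0.04},{"turn":[0,0,0],"translation":[0,0,0.02],"fingers":0.04},{"turn":[0,0,0],"translation":[0,0,0.02],"fingers":0.04},{"turn":[0,0,0],"translation":[-0.01,-0.041,0],"fingers":0.04},{"turn":[0,0,0],"translation":[-0.01,-0.041,0],"fingers":0.04}]' 
python3 bin.py
```

```text
t: 14.25
position: [0.4163, -0.1706, 0.2035]
tool_rot: [[-0.581, 0.814, 0.001], [0.814, 0.581, -0.0], [-0.001, 0.0, -1.0]]
ft_force: [0.2, -0.4, -3.5]
width: 0.525
gripper_force: 40.0
bin 1187 ((0.4324885308742523, -0.32801222801208496), (0.23827143013477325, 0.14424452185630798), 5.646592140197754)
```

```bash

python3 -m pendant '[{"turn":[0,0,0],"translation":[-0.009,-0.041,0],"fingers":0.04},{"turn":[0,0,0],"translation":[-0.009,-0.041,0],"fingers":0.04},{"turn":[0,0,0],"translation":[-0.009,-0.04,0],"fingers":0.04},{"turn":[0,0,0],"translation":[-0.009,-0.04,0],"fingers":0.04},{"turn":[0,0,0],"translation":[0,0,0],"fingers":0.04},{"turn":[0,0,0],"translation":[0,0,-0.02],"fingers":0.04},{"turn":[0,0,0],"translation":[0,0,-0.04],"fingers":0.04},{"turn":[0,0,0],"translation":[0,0,-0.04],"fingers":0.04},{"turn":[0,0,0],"translation":[0,0,-0.04],"fingers":0.04},{"turn":[0,0,0],"translation":[0,0,-0.016],"fingers":0.04}]' 
python3 -m pendant '[{"turn":[0,0,0],"translation":[0,0,0],"fingers":0.04},{"turn":[0,0,0],"translation":[0,0,0],"fingers":0.07},{"turn":[0,0,0],"translation":[0,0,0],"fingers":0.07},{"turn":[0,0,0],"translation":[0,0,0],"fingers":0.07},{"turn":[0,0,0],"translation":[0,0,0.03],"fingers":0.07},{"turn":[0,0,0],"translation":[0,0,0.05],"fingers":0.07},{"turn":[0,0,0],"translation":[0,0,0.06],"fingers":0.07},{"turn":[0,0,0],"translation":[0,0,0.06],"fingers":0.07},{"turn":[0,0,0],"translation":[0.02,0.05,0],"fingers":0.07},{"turn":[0,0,0],"translation":[0.02,0.05,0],"fingers":0.07}]'
python3 - <<'E'
from h import *
o,p,d,org,rw,cl=wrist();cv2.imwrite("pics/wbin.png",p[...,::-1])
print(o["position"])
E
python3 bin.py
```

```text
t: 15.55
position: [0.3802, -0.3306, 0.0451]
tool_rot: [[-0.58, 0.815, -0.002], [0.815, 0.58, 0.002], [0.003, -0.0, -1.0]]
ft_force: [0.9, 0.0, -3.2]
width: 0.524
gripper_force: 40.0
t: 16.8
position: [0.4208, -0.2311, 0.2478]
tool_rot: [[-0.578, 0.816, 0.002], [0.816, 0.578, -0.001], [-0.002, 0.001, -1.0]]
ft_force: [0.3, -1.6, -0.3]
width: 0.734
gripper_force: 0.0
[ 0.42081189 -0.23109966  0.24781941]
bin 1183 ((0.43301156163215637, -0.32758039236068726), (0.23684492707252502, 0.14361681044101715), 5.414840221405029)
```

View pics/wbin.png

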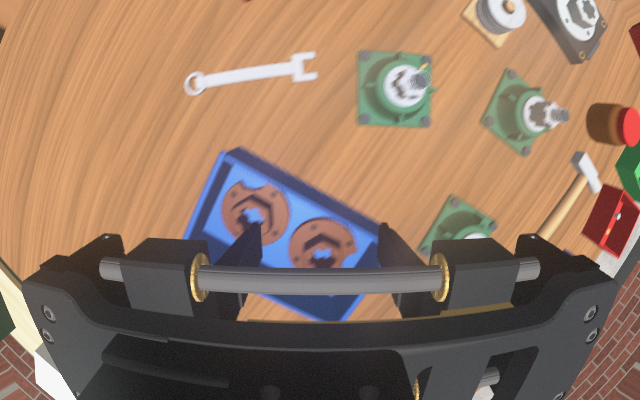

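Both worn flanges are in the bin, at (255,215) and (322,245), and all three spindles are bare at (405,88), (540,113) and (465,235). Next, the castings.

```bash

python3 -m pendant '[{"turn":[0,0,0],"translation":[0.0085,0.06,0],"fingers":0.08},{"turn":[0,0,0],"translation":[0.0085,0.06,0],"fingers":0.08},{"turn":[0,0,0],"translation":[0.0085,0.06,0],"fingers":0.08},{"turn":[0,0,0],"translation":[0.0085,0.06,0],"fingers":0.08},{"turn":[0,0,0],"translation":[0.0085,0.06,0],"fingers":0.08},{"turn":[0,0,0],"translation":[0.0085,0.06,0],"fingers":0.08},{"turn":[0,0,0],"translation":[0.0085,0.06,0],"fingers":0.08},{"turn":[0,0,0],"translation":[0.0085,0.06,0],"fingers":0.08},{"turn":[0,0,0],"translation":[0,0,-0.04],"fingers":0.08},{"turn":[0,0,0],"translation":[0,0,0],"fingers":0.08}]' 
cat > look.py <<'E'
import sys
from h import *
o,p,d,org,rw,cl=wrist();cv2.imwrite("pics/%s.png"%sys.argv[1],p[...,::-1])
y=np.degrees(np.arctan2(o["tool_rot"][1,1],o["tool_rot"][0,1]));print("tool y yaw",y,o["position"],np.round(o["joint_pos"],1))
x,y,z=map(float,sys.argv[2:5]);print(flange(cl,(x,y),z))
cv2.imwrite("pics/o%s.png"%sys.argv[1],ortho(p,org,rw,(x,y),z,.06,.0003)[...,::-1])
E
python3 look.py c2 .489 .250 .058
```

```text
t: 18.15
position: [0.4877, 0.2476, 0.2048]
tool_rot: [[-0.58, 0.814, -0.004], [0.814, 0.58, -0.002], [0.001, -0.004, -1.0]]
ft_force: [-0.4, -0.3, 1.1]
width: 0.841
gripper_force: 0.0
tool y yaw 35.46350031678203 [0.4876688  0.24763649 0.20482784] [ 20.   23.  101.4  -0.   55.8 -15.5]
(np.float64(20.5), array([0.48825683, 0.25188239]), array([0.0507856 , 0.05078668, 0.0512329 ]))
```

```bash

python3 -m pendant '[{"turn":[0,0,9],"translation":[0.001,0.0035,-0.02],"fingers":0.07},{"turn":[0,0,9],"translation":[0,0,-0.03],"fingers":0.07},{"turn":[0,0,9],"translation":[0,0,-0.03],"fingers":0.07},{"turn":[0,0,9],"translation":[0,0,-0.03],"fingers":0.07},{"turn":[0,0,9],"translation":[0,0,-0.02],"fingers":0.07},{"turn":[0,0,0],"translation":[0,0,-0.02],"fingers":0.07},{"turn":[0,0,0],"translation":[0,0,-0.01],"fingers":0.07},{"turn":[0,0,0],"translation":[0,0,0],"fingers":0.07},{"turn":[0,0,0],"translation":[0,0,0],"fingers":0.07},{"turn":[0,0,0],"translation":[0,0,0],"fingers":0.04}]' 20
python3 -m pendant '[{"turn":[0,0,0],"translation":[0,0,0],"fingers":0.04},{"turn":[0,0,0],"translation":[0,0,0],"fingers":0.04},{"turn":[0,0,0],"translation":[0,0,0],"fingers":0.04},{"turn":[0,0,0],"translation":[0,0,0],"fingers":0.07},{"turn":[0,0,-10],"translation":[0,0,0],"fingers":0.07},{"turn":[0,0,-10],"translation":[0,0,0],"fingers":0.07},{"turn":[0,0,-10],"translation":[0,0,0],"fingers":0.07},{"turn":[0,0,-10],"translation":[0,0,0],"fingers":0.07},{"turn":[0,0,-10],"translation":[0,0,0],"fingers":0.07},{"turn":[0,0,-10],"translation":[0,0,0],"fingers":0.07}]' 20
python3 -m pendant '[{"turn":[0,0,0],"translation":[0,0,0],"fingers":0.07},{"turn":[0,0,0],"translation":[0,0,0],"fingers":0.04},{"turn":[0,0,0],"translation":[0,0,0],"fingers":0.04},{"turn":[0,0,0],"translation":[0,0,0],"fingers":0.04},{"turn":[0,0,0],"translation":[0,0,0],"fingers":0.04},{"turn":[0,0,0],"translation":[0,0,0],"fingers":0.04},{"turn":[0,0,0],"translation":[0,0,0],"fingers":0.04},{"turn":[0,0,0],"translation":[0,0,0],"fingers":0.04},{"turn":[0,0,0],"translation":[0,0,0],"fingers":0.04},{"turn":[0,0,0],"translation":[0,0,0],"fingers":0.04}]' 40
```

```text
t: 19.45
position: [0.49, 0.2516, 0.0475]
tool_rot: [[-0.986, 0.167, 0.001], [0.167, 0.986, 0.001], [-0.001, 0.001, -1.0]]
ft_force: [0.4, 0.2, 0.0]
width: 0.681
gripper_force: 0.0
t: 20.7
position: [0.4895, 0.2514, 0.0464]
tool_rot: [[-0.344, 0.939, -0.0], [0.939, 0.344, -0.0], [-0.0, -0.0, -1.0]]
ft_force: [-0.2, -0.3, 0.9]
width: 0.731
gripper_force: 0.0
t: 21.95
position: [0.4897, 0.2515, 0.0466]
tool_rot: [[-0.349, 0.937, 0.0], [0.937, 0.349, 0.0], [0.0, 0.0, -1.0]]
ft_force: [-0.4, -0.4, -1.2]
width: 0.526
gripper_force: 40.0
```

```bash

python3 -m pendant '[{"turn":[0,0,0],"translation":[0,0,0.02],"fingers":0.04},{"turn":[0,0,0],"translation":[0,0,0.04],"fingers":0.04},{"turn":[0,0,0],"translation":[0,0,0.05],"fingers":0.04},{"turn":[0,0,3],"translation":[-0.0088,-0.0566,0.02],"fingers":0.04},{"turn":[0,0,3],"translation":[-0.0088,-0.0566,0],"fingers":0.04},{"turn":[0,0,3],"translation":[-0.0088,-0.0566,0],"fingers":0.04},{"turn":[0,0,3],"translation":[-0.0088,-0.0566,0],"fingers":0.04},{"turn":[0,0,3],"translation":[-0.0088,-0.0566,0],"fingers":0.04},{"turn":[0,0,0],"translation":[-0.0088,-0.0565,0],"fingers":0.04},{"turn":[0,0,0],"translation":[0,0,0],"fingers":0.04}]' 50
python3 -m pendant '[{"turn":[0,0,0],"translation":[0,0,0],"fingers":0.04},{"turn":[0,0,0],"translation":[0,0,0],"fingers":0.04},{"turn":[0,0,0],"translation":[0,0,0],"fingers":0.04},{"turn":[0,0,0],"translation":[0,0,0],"fingers":0.04},{"turn":[0,0,0],"translation":[0,0,0],"fingers":0.04},{"turn":[0,0,0],"translation":[0,0,0],"fingers":0.04},{"turn":[0,0,0],"translation":[0,0,0],"fingers":0.04},{"turn":[0,0,0],"translation":[0,0,0],"fingers":0.04},{"turn":[0,0,0],"translation":[0,0,0],"fingers":0.04},{"turn":[0,0,0],"translation":[0,0,0],"fingers":0.04}]' 50
python3 - <<'E'
from h import *
o,p,d,org,rw,cl=wrist();R=o["tool_rot"];cv2.imwrite("pics/held.png",p[...,::-1])
print(o["position"],R[:,1])
# held flange in tool frame
t=(cl.reshape(-1,3)-o["position"])@R
for lo,hi in((-.02,-.004),(.008,.02)):
    s=t[(t[:,2]>lo)&(t[:,2]<hi)&(np.hypot(t[:,0],t[:,1])<.06)];print(lo,hi,len(s),s[:,2].mean(),s[:,:2].min(0),s[:,:2].max(0))
m=np.abs(t[:,2]-.0166)<.004;s=t[m&(np.hypot(t[:,0],t[:,1])<.06)];q=cv2.minEnclosingCircle(s[:,:2].astype(np.float32));print("disc",q)
E
```

```text
t: 23.2
position: [0.4366, -0.0912, 0.1767]
tool_rot: [[-0.575, 0.818, 0.001], [0.818, 0.575, -0.001], [-0.001, 0.0, -1.0]]
ft_force: [0.4, 0.3, -2.5]
width: 0.523
gripper_force: 50.0
t: 24.45
position: [0.4368, -0.088, 0.1767]
tool_rot: [[-0.58, 0.815, 0.0], [0.815, 0.58, 0.0], [0.0, 0.0, -1.0]]
ft_force: [0.7, 0.9, -2.0]
width: 0.525
gripper_force: 50.0
[ 0.43683651 -0.08798059  0.17665572] [8.14969650e-01 5.79503636e-01 6.62781361e-05]
-0.02 -0.004 3822 -0.011766062839373896 [-0.02861881 -0.0333788 ] [0.02855236 0.03287221]
0.008 0.02 7418 0.015333157881867945 [-0.04754638 -0.04802686] [0.04819663 0.04818815]
disc ((-1.710045438585439e-07, 3.7379064451670274e-05), 0.04836851358413696)
```

View pics/held.png

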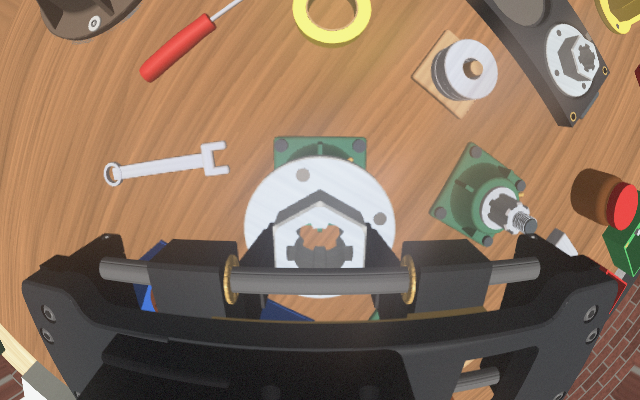

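The held casting (centre 318,240) is centred in the tool to 0.1 mm by the measured disc fit. I'll lower it onto spindle B.

```bash

python3 -m pendant '[{"turn":[0,0,0],"translation":[0,0,-0.015],"fingers":0.04},{"turn":[0,0,0],"translation":[0,0,-0.015],"fingers":0.04},{"turn":[0,0,0],"translation":[0,0,-0.012],"fingers":0.04},{"turn":[0,0,0],"translation":[0,0,-0.006],"fingers":0.04},{"turn":[0,0,0],"translation":[0,0,-0.002],"fingers":0.04},{"turn":[0,0,0],"translation":[0,0,-0.002],"fingers":0.04},{"turn":[0,0,0],"translation":[0,0,-0.002],"fingers":0.04},{"turn":[0,0,0],"translation":[0,0,-0.002],"fingers":0.04},{"turn":[0,0,0],"translation":[0,0,-0.002],"fingers":0.04},{"turn":[0,0,0],"translation":[0,0,0],"fingers":0.04}]' 50
python3 -c "
from station import ctrl;o=ctrl.get_obs();print(o['torque'],o['position'],o['ft_force'])"
```

```text
t: 25.75
position: [0.4368, -0.088, 0.1186]
tool_rot: [[-0.58, 0.815, -0.0], [0.815, 0.58, 0.0], [0.0, 0.0, -1.0]]
ft_force: [0.3, 0.7, -0.9]
width: 0.525
gripper_force: 50.0
[-0.06687816  0.04716898  0.03125307] [ 0.43682476 -0.087954    0.11855309] [ 0.33375653  0.71902225 -0.94389043]
```

```bash

python3 -m pendant '[{"turn":[0,0,0],"translation":[0,0,-0.003],"fingers":0.04},{"turn":[0,0,0],"translation":[0,0,-0.003],"fingers":0.04},{"turn":[0,0,0],"translation":[0,0,-0.003],"fingers":0.04},{"turn":[0,0,0],"translation":[0,0,-0.003],"fingers":0.04},{"turn":[0,0,0],"translation":[0,0,-0.003],"fingers":0.04},{"turn":[0,0,0],"translation":[0,0,-0.003],"fingers":0.04},{"turn":[0,0,0],"translation":[0,0,-0.003],"fingers":0.04},{"turn":[0,0,0],"translation":[0,0,-0.003],"fingers":0.04},{"turn":[0,0,0],"translation":[0,0,-0.003],"fingers":0.04},{"turn":[0,0,0],"translation":[0,0,0],"fingers":0.04}]' 50
python3 -m pendant '[{"turn":[0,0,0],"translation":[0,0,-0.001],"fingers":0.04},{"turn":[0,0,0],"translation":[0,0,-0.001],"fingers":0.04},{"turn":[0,0,0],"translation":[0,0,-0.001],"fingers":0.04},{"turn":[0,0,0],"translation":[0,0,-0.001],"fingers":0.04},{"turn":[0,0,0],"translation":[0,0,-0.001],"fingers":0.04},{"turn":[0,0,0],"translation":[0,0,0],"fingers":0.04},{"turn":[0,0,0],"translation":[0,0,0],"fingers":0.04},{"turn":[0,0,0],"translation":[0,0,0],"fingers":0.04},{"turn":[0,0,0],"translation":[0,0,0],"fingers":0.04},{"turn":[0,0,0],"translation":[0,0,0],"fingers":0.04}]' 50
```

```text
t: 27.0
position: [0.4368, -0.088, 0.0915]
tool_rot: [[-0.58, 0.815, -0.0], [0.815, 0.58, 0.0], [0.0, -0.0, -1.0]]
ft_force: [-0.1, 0.9, -2.4]
width: 0.523
gripper_force: 50.0
t: 28.25
position: [0.4368, -0.088, 0.0867]
tool_rot: [[-0.58, 0.815, 0.0], [0.815, 0.58, 0.0], [-0.0, 0.0, -1.0]]
ft_force: [0.5, -0.0, -1.5]
width: 0.524
gripper_force: 50.0
```

```bash

python3 -m pendant '[{"turn":[0,0,0],"translation":[0,0,-0.0005],"fingers":0.04},{"turn":[0,0,0],"translation":[0,0,-0.0005],"fingers":0.04},{"turn":[0,0,0],"translation":[0,0,-0.0005],"fingers":0.04},{"turn":[0,0,0],"translation":[0,0,0],"fingers":0.04},{"turn":[0,0,0],"translation":[0,0,0],"fingers":0.04},{"turn":[0,0,0],"translation":[0,0,0],"fingers":0.04},{"turn":[0,0,0],"translation":[0,0,0],"fingers":0.04},{"turn":[0,0,0],"translation":[0,0,0],"fingers":0.04},{"turn":[0,0,0],"translation":[0,0,0],"fingers":0.04},{"turn":[0,0,0],"translation":[0,0,0],"fingers":0.04}]' 50
```

```text
t: 29.5
position: [0.4369, -0.088, 0.0865]
tool_rot: [[-0.58, 0.815, 0.001], [0.815, 0.58, -0.0], [-0.001, 0.001, -1.0]]
ft_force: [-4.4, 1.4, 24.7]
width: 0.521
gripper_force: 50.0
```

```bash

python3 -m pendant '[{"turn":[0,0,0],"translation":[0,0,0.0005],"fingers":0.08},{"turn":[0,0,0],"translation":[0,0,0],"fingers":0.08},{"turn":[0,0,0],"translation":[0,0,0],"fingers":0.08},{"turn":[0,0,0],"translation":[0,0,0.03],"fingers":0.08},{"turn":[0,0,0],"translation":[0,0,0.05],"fingers":0.08},{"turn":[0,0,0],"translation":[0,0,0.05],"fingers":0.08},{"turn":[0,0,0],"translation":[0.0275,0.0538,0],"fingers":0.08},{"turn":[0,0,0],"translation":[0.0275,0.0538,0],"fingers":0.08},{"turn":[0,0,0],"translation":[0.0275,0.0538,0],"fingers":0.08},{"turn":[0,0,0],"translation":[0.0275,0.0538,0],"fingers":0.08}]' 20
python3 -m pendant '[{"turn":[0,0,0],"translation":[0.0275,0.0538,0],"fingers":0.08},{"turn":[0,0,0],"translation":[0.0275,0.0538,0],"fingers":0.08},{"turn":[0,0,0],"translation":[0,0,0],"fingers":0.08},{"turn":[0,0,0],"translation":[0,0,0],"fingers":0.08},{"turn":[0,0,0],"translation":[0,0,0],"fingers":0.08},{"turn":[0,0,0],"translation":[0,0,0],"fingers":0.08},{"turn":[0,0,0],"translation":[0,0,0],"fingers":0.08},{"turn":[0,0,0],"translation":[0,0,0],"fingers":0.08},{"turn":[0,0,0],"translation":[0,0,0],"fingers":0.08},{"turn":[0,0,0],"translation":[0,0,0],"fingers":0.08}]' 20
python3 look.py c1 .6015 .235 .058
python3 - <<'E'
from h import *
p,d=camera("scene");c=fixed_cloud("scene",d)
s=c.reshape(-1,3);s=s[np.hypot(s[:,0]-.437,s[:,1]+.088)<.05]
for z in(.07,.098):q=s[abs(s[:,2]-z)<.006];print(z,len(q),np.median(q[:,2]))
E
```

```text
t: 30.75
position: [0.5475, 0.1292, 0.2155]
tool_rot: [[-0.58, 0.815, 0.0], [0.815, 0.58, -0.0], [-0.0, -0.0, -1.0]]
ft_force: [1.3, -1.5, 0.2]
width: 0.841
gripper_force: 0.0
t: 32.0
position: [0.6018, 0.2348, 0.2156]
tool_rot: [[-0.58, 0.815, 0.0], [0.815, 0.58, 0.0], [0.0, 0.0, -1.0]]
ft_force: [0.2, -0.2, -0.0]
width: 0.84
gripper_force: 0.0
tool y yaw 35.417795923783906 [0.60183089 0.23482038 0.21563595] [ 15.5  30.2  86.6   0.   63.1 -20. ]
(np.float64(58.5), array([0.59927035, 0.23597154]), array([0.05118356, 0.05105763, 0.05066946]))
0.07 492 0.06866121926336555
0.098 186 0.09628001113225404
```

```bash

python3 -m pendant '[{"turn":[0,0,-9.2],"translation":[-0.0015,0.001,-0.02],"fingers":0.07},{"turn":[0,0,-9.2],"translation":[0,0,-0.03],"fingers":0.07},{"turn":[0,0,-9.2],"translation":[0,0,-0.03],"fingers":0.07},{"turn":[0,0,-9.3],"translation":[0,0,-0.03],"fingers":0.07},{"turn":[0,0,0],"translation":[0,0,-0.03],"fingers":0.07},{"turn":[0,0,0],"translation":[0,0,-0.02],"fingers":0.07},{"turn":[0,0,0],"translation":[0,0,-0.009],"fingers":0.07},{"turn":[0,0,0],"translation":[0,0,0],"fingers":0.07},{"turn":[0,0,0],"translation":[0,0,0],"fingers":0.07},{"turn":[0,0,0],"translation":[0,0,0],"fingers":0.04}]' 20
python3 -m pendant '[{"turn":[0,0,0],"translation":[0,0,0],"fingers":0.04},{"turn":[0,0,0],"translation":[0,0,0],"fingers":0.04},{"turn":[0,0,0],"translation":[0,0,0],"fingers":0.04},{"turn":[0,0,0],"translation":[0,0,0],"fingers":0.07},{"turn":[0,0,10],"translation":[0,0,0],"fingers":0.07},{"turn":[0,0,10],"translation":[0,0,0],"fingers":0.07},{"turn":[0,0,10],"translation":[0,0,0],"fingers":0.07},{"turn":[0,0,10],"translation":[0,0,0],"fingers":0.07},{"turn":[0,0,10],"translation":[0,0,0],"fingers":0.07},{"turn":[0,0,10],"translation":[0,0,0],"fingers":0.07}]' 20
python3 -m pendant '[{"turn":[0,0,0],"translation":[0,0,0],"fingers":0.07},{"turn":[0,0,0],"translation":[0,0,0],"fingers":0.04},{"turn":[0,0,0],"translation":[0,0,0],"fingers":0.04},{"turn":[0,0,0],"translation":[0,0,0],"fingers":0.04},{"turn":[0,0,0],"translation":[0,0,0],"fingers":0.04},{"turn":[0,0,0],"translation":[0,0,0],"fingers":0.04},{"turn":[0,0,0],"translation":[0,0,0],"fingers":0.04},{"turn":[0,0,0],"translation":[0,0,0],"fingers":0.04},{"turn":[0,0,0],"translation":[0,0,0],"fingers":0.04},{"turn":[0,0,0],"translation":[0,0,0],"fingers":0.04}]' 50
```

```text
t: 33.35
position: [0.6007, 0.2359, 0.0475]
tool_rot: [[0.026, 1.0, 0.001], [1.0, -0.026, 0.0], [0.0, 0.001, -1.0]]
ft_force: [-0.6, 0.7, 0.6]
width: 0.676
gripper_force: 0.0
t: 34.6
position: [0.6005, 0.2358, 0.0465]
tool_rot: [[-0.856, 0.517, 0.0], [0.517, 0.856, 0.0], [-0.0, 0.0, -1.0]]
ft_force: [-0.2, -0.4, 0.2]
width: 0.736
gripper_force: 0.0
t: 35.85
position: [0.6004, 0.2359, 0.0467]
tool_rot: [[-0.853, 0.522, 0.0], [0.522, 0.853, 0.0], [-0.0, 0.0, -1.0]]
ft_force: [1.1, 1.7, -2.2]
width: 0.524
gripper_force: 50.0
```

```bash

python3 -m pendant '[{"turn":[0,0,0],"translation":[0,0,0.02],"fingers":0.04},{"turn":[0,0,0],"translation":[0,0,0.04],"fingers":0.04},{"turn":[0,0,0],"translation":[0,0,0.05],"fingers":0.04},{"turn":[0,0,-3],"translation":[0.0059,-0.0536,0.03],"fingers":0.04},{"turn":[0,0,-3],"translation":[0.0059,-0.0536,0],"fingers":0.04},{"turn":[0,0,-3],"translation":[0.0059,-0.0536,0],"fingers":0.04},{"turn":[0,0,-3],"translation":[0.0059,-0.0536,0],"fingers":0.04},{"turn":[0,0,-3],"translation":[0.0059,-0.0536,0],"fingers":0.04},{"turn":[0,0,-3],"translation":[0.0059,-0.0536,0],"fingers":0.04},{"turn":[0,0,-2.3],"translation":[0.0059,-0.0536,0],"fingers":0.04}]' 50
python3 -m pendant '[{"turn":[0,0,0],"translation":[0.0057,-0.0539,0],"fingers":0.04},{"turn":[0,0,0],"translation":[0,0,0],"fingers":0.04},{"turn":[0,0,0],"translation":[0,0,0],"fingers":0.04},{"turn":[0,0,0],"translation":[0,0,0],"fingers":0.04},{"turn":[0,0,0],"translation":[0,0,0],"fingers":0.04},{"turn":[0,0,0],"translation":[0,0,0],"fingers":0.04},{"turn":[0,0,0],"translation":[0,0,0],"fingers":0.04},{"turn":[0,0,0],"translation":[0,0,0],"fingers":0.04},{"turn":[0,0,0],"translation":[0,0,0],"fingers":0.04},{"turn":[0,0,0],"translation":[0,0,0],"fingers":0.04}]' 50
cat > held.py <<'E'
from h import *
o,p,d,org,rw,cl=wrist();R=o["tool_rot"];cv2.imwrite("pics/held2.png",p[...,::-1])
print(o["position"],np.degrees(np.arctan2(R[1,1],R[0,1])))
t=(cl.reshape(-1,3)-o["position"])@R
s=t[(t[:,2]>-.02)&(t[:,2]<-.004)&(np.hypot(t[:,0],t[:,1])<.06)];print(len(s),s[:,2].mean(),s[:,:2].min(0),s[:,:2].max(0))
s=t[(np.abs(t[:,2]-.0166)<.004)&(np.hypot(t[:,0],t[:,1])<.06)];print("disc",cv2.minEnclosingCircle(s[:,:2].astype(np.float32)),s[:,2].mean())
E
python3 held.py
```

```text
t: 37.1
position: [0.6413, -0.1411, 0.1879]
tool_rot: [[-0.617, 0.787, 0.0], [0.787, 0.617, -0.0], [-0.0, 0.0, -1.0]]
ft_force: [-0.3, 0.0, -3.8]
width: 0.527
gripper_force: 50.0
t: 38.35
position: [0.6473, -0.1933, 0.1866]
tool_rot: [[-0.619, 0.786, 0.0], [0.786, 0.619, 0.0], [0.0, 0.0, -1.0]]
ft_force: [0.3, -1.1, -2.7]
width: 0.52
gripper_force: 50.0
[ 0.64733886 -0.19332524  0.18664087] 38.21445369474782
3778 -0.011721499868074314 [-0.0285678  -0.03333064] [0.02828384 0.03288774]
disc ((-0.0005388383870013058, -0.00016847428923938423), 0.0485197976231575) 0.015683538537863792
```

```bash

python3 -m pendant '[{"turn":[0,0,0],"translation":[0,0,-0.02],"fingers":0.04},{"turn":[0,0,0],"translation":[0,0,-0.02],"fingers":0.04},{"turn":[0,0,0],"translation":[0,0,-0.012],"fingers":0.04},{"turn":[0,0,0],"translation":[0,0,-0.006],"fingers":0.04},{"turn":[0,0,0],"translation":[0,0,-0.002],"fingers":0.04},{"turn":[0,0,0],"translation":[0,0,-0.002],"fingers":0.04},{"turn":[0,0,0],"translation":[0,0,-0.002],"fingers":0.04},{"turn":[0,0,0],"translation":[0,0,-0.002],"fingers":0.04},{"turn":[0,0,0],"translation":[0,0,-0.002],"fingers":0.04},{"turn":[0,0,0],"translation":[0,0,0],"fingers":0.04}]' 50
python3 -c "
from station import ctrl;o=ctrl.get_obs();print(o['torque'],o['position'],o['ft_force'])"
```

```text
t: 39.65
position: [0.6473, -0.1932, 0.1185]
tool_rot: [[-0.619, 0.786, -0.0], [0.786, 0.619, 0.0], [0.0, -0.0, -1.0]]
ft_force: [-1.7, 0.9, -3.0]
width: 0.52
gripper_force: 50.0
[-0.03939591 -0.02555196  0.03850854] [ 0.64730498 -0.19323613  0.11850082] [-1.70294939  0.88416771 -3.00917769]
```

Meshed again with no push-back. I'll take it down to the seat.

```bash

python3 -m pendant '[{"turn":[0,0,0],"translation":[0,0,-0.003],"fingers":0.04},{"turn":[0,0,0],"translation":[0,0,-0.003],"fingers":0.04},{"turn":[0,0,0],"translation":[0,0,-0.003],"fingers":0.04},{"turn":[0,0,0],"translation":[0,0,-0.003],"fingers":0.04},{"turn":[0,0,0],"translation":[0,0,-0.003],"fingers":0.04},{"turn":[0,0,0],"translation":[0,0,-0.003],"fingers":0.04},{"turn":[0,0,0],"translation":[0,0,-0.003],"fingers":0.04},{"turn":[0,0,0],"translation":[0,0,-0.003],"fingers":0.04},{"turn":[0,0,0],"translation":[0,0,-0.003],"fingers":0.04},{"turn":[0,0,0],"translation":[0,0,-0.002],"fingers":0.04}]' 50
python3 -m pendant '[{"turn":[0,0,0],"translation":[0,0,-0.001],"fingers":0.04},{"turn":[0,0,0],"translation":[0,0,-0.001],"fingers":0.04},{"turn":[0,0,0],"translation":[0,0,-0.0005],"fingers":0.04},{"turn":[0,0,0],"translation":[0,0,-0.0005],"fingers":0.04},{"turn":[0,0,0],"translation":[0,0,-0.0005],"fingers":0.04},{"turn":[0,0,0],"translation":[0,0,-0.0005],"fingers":0.04},{"turn":[0,0,0],"translation":[0,0,0],"fingers":0.04},{"turn":[0,0,0],"translation":[0,0,0],"fingers":0.04},{"turn":[0,0,0],"translation":[0,0,0],"fingers":0.04},{"turn":[0,0,0],"translation":[0,0,0],"fingers":0.04}]' 50
```

```text
t: 40.9
position: [0.6473, -0.1933, 0.0894]
tool_rot: [[-0.619, 0.786, -0.0], [0.786, 0.619, 0.0], [0.0, 0.0, -1.0]]
ft_force: [1.0, -0.0, -3.1]
width: 0.524
gripper_force: 50.0
t: 42.15
position: [0.6474, -0.1933, 0.0866]
tool_rot: [[-0.619, 0.786, 0.001], [0.786, 0.619, -0.0], [-0.001, 0.0, -1.0]]
ft_force: [-2.4, 1.1, 6.3]
width: 0.523
gripper_force: 50.0
```

```bash

python3 -m pendant '[{"turn":[0,0,0],"translation":[0,0,0],"fingers":0.08},{"turn":[0,0,0],"translation":[0,0,0],"fingers":0.08},{"turn":[0,0,0],"translation":[0,0,0],"fingers":0.08},{"turn":[0,0,0],"translation":[0,0,0.03],"fingers":0.08},{"turn":[0,0,0],"translation":[0,0,0.05],"fingers":0.08},{"turn":[0,0,0],"translation":[0,0,0.05],"fingers":0.08},{"turn":[0,0,0],"translation":[-0.027,0.049,0],"fingers":0.08},{"turn":[0,0,0],"translation":[-0.027,0.049,0],"fingers":0.08},{"turn":[0,0,0],"translation":[-0.027,0.049,0],"fingers":0.08},{"turn":[0,0,0],"translation":[-0.027,0.049,0],"fingers":0.08}]' 30
python3 -m pendant '[{"turn":[0,0,0],"translation":[-0.026,0.049,0],"fingers":0.08},{"turn":[0,0,0],"translation":[-0.026,0.049,0],"fingers":0.08},{"turn":[0,0,0],"translation":[0,0,-0.04],"fingers":0.08},{"turn":[0,0,0],"translation":[0,0,-0.03],"fingers":0.08},{"turn":[0,0,0],"translation":[0,0,0],"fingers":0.08},{"turn":[0,0,0],"translation":[0,0,0],"fingers":0.08},{"turn":[0,0,0],"translation":[0,0,0],"fingers":0.08},{"turn":[0,0,0],"translation":[0,0,0],"fingers":0.08},{"turn":[0,0,0],"translation":[0,0,0],"fingers":0.08},{"turn":[0,0,0],"translation":[0,0,0],"fingers":0.08}]' 30
python3 - <<'E'
from h import *
o,p,d,org,rw,cl=wrist();cv2.imwrite("pics/wash.png",p[...,::-1]);print(o["position"])
s=cl.reshape(-1,3);s=s[np.hypot(s[:,0]-.487,s[:,1]-.101)<.045]
q=s[abs(s[:,2]-.054)<.004];print(len(q),cv2.minEnclosingCircle(q[:,:2].astype(np.float32)),np.median(q[:,2]))
E
python3 - <<'E'
from h import *
p,d=camera("scene");c=fixed_cloud("scene",d)
for x,y in((.437,-.088),(.6473,-.1933)):
    s=c.reshape(-1,3);s=s[np.hypot(s[:,0]-x,s[:,1]-y)<.05]
    for z in(.07,.098):q=s[abs(s[:,2]-z)<.006];print(z,len(q),np.median(q[:,2]))
E
```

```text
t: 43.4
position: [0.5384, 0.0041, 0.2157]
tool_rot: [[-0.618, 0.786, 0.0], [0.786, 0.618, 0.0], [-0.0, 0.0, -1.0]]
ft_force: [0.2, 0.4, -1.3]
width: 0.843
gripper_force: 0.0
t: 44.65
position: [0.4874, 0.1007, 0.1458]
tool_rot: [[-0.619, 0.786, 0.0], [0.786, 0.619, 0.0], [-0.0, 0.0, -1.0]]
ft_force: [-0.3, 0.2, -0.9]
width: 0.841
gripper_force: 0.0
[0.48738912 0.10070867 0.14582962]
3577 ((0.48647162318229675, 0.10202039033174515), 0.03185398131608963) 0.05495791246313425
0.07 487 0.06857564520734727
0.098 190 0.0961976873510022
0.07 841 0.06872107428943985
0.098 304 0.09647825545078886
```

View pics/wash.png

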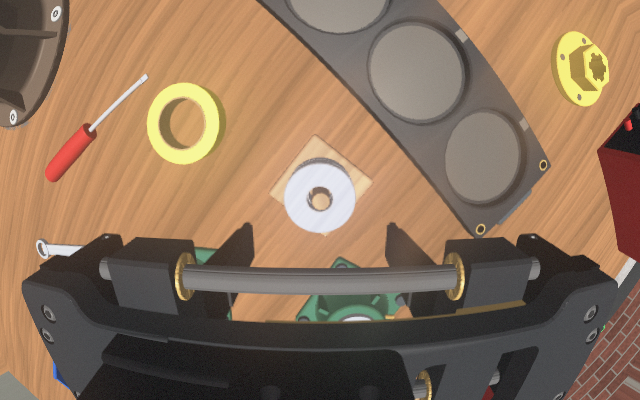

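```bash

python3 -m pendant '[{"turn":[0,0,0],"translation":[-0.0006,0.0007,-0.03],"fingers":0.08},{"turn":[0,0,0],"translation":[0,0,-0.03],"fingers":0.08},{"turn":[0,0,0],"translation":[0,0,-0.025],"fingers":0.08},{"turn":[0,0,0],"translation":[0,0,-0.011],"fingers":0.08},{"turn":[0,0,0],"translation":[0,0,0],"fingers":0.08},{"turn":[0,0,0],"translation":[0,0,0],"fingers":0.055},{"turn":[0,0,0],"translation":[0,0,0],"fingers":0.055},{"turn":[0,0,0],"translation":[0,0,0],"fingers":0.055},{"turn":[0,0,0],"translation":[0,0,0],"fingers":0.055},{"turn":[0,0,0],"translation":[0,0,0],"fingers":0.055}]' 40
python3 -m pendant '[{"turn":[0,0,0],"translation":[0,0,0],"fingers":0.055},{"turn":[0,0,0],"translation":[0,0,0],"fingers":0.055},{"turn":[0,0,0],"translation":[0,0,0.005],"fingers":0.055},{"turn":[0,0,0],"translation":[0,0,0.01],"fingers":0.055},{"turn":[0,0,0],"translation":[0,0,0.02],"fingers":0.055},{"turn":[0,0,0],"translation":[0,0,0.035],"fingers":0.055},{"turn":[0,0,0],"translation":[0,0,0.04],"fingers":0.055},{"turn":[0,0,0],"translation":[0,0,0.04],"fingers":0.055},{"turn":[0,0,0],"translation":[0,0,0],"fingers":0.055},{"turn":[0,0,0],"translation":[0,0,0],"fingers":0.055}]' 40
cat > hw.py <<'E'
from h import *
o,p,d,org,rw,cl=wrist();R=o["tool_rot"];cv2.imwrite("pics/hw.png",p[...,::-1]);print(o["position"],o["width"])
t=(cl.reshape(-1,3)-o["position"])@R
s=t[(np.abs(t[:,2]+.004)<.006)&(np.abs(t[:,0])<.045)&(np.abs(t[:,1])<.028)];print(len(s),np.median(s[:,2]),s.min(0),s.max(0),cv2.minEnclosingCircle(s[:,:2].astype(np.float32)))
q=o["position"]+R@np.array([(s[:,0].min()+s[:,0].max())/2,0,0]);print("centre",q)
# hole
s2=t[(np.hypot(t[:,0],t[:,1])<.035)]
E
python3 hw.py
```

```text
t: 46.0
position: [0.4871, 0.1015, 0.0503]
tool_rot: [[-0.619, 0.786, 0.001], [0.786, 0.619, 0.0], [-0.001, 0.001, -1.0]]
ft_force: [-1.1, -0.2, 6.2]
width: 0.656
gripper_force: 40.0
t: 47.25
position: [0.4862, 0.1014, 0.1993]
tool_rot: [[-0.619, 0.786, -0.001], [0.786, 0.619, 0.0], [0.0, -0.0, -1.0]]
ft_force: [0.3, 0.1, -2.3]
width: 0.657
gripper_force: 40.0
[0.48620262 0.10139335 0.19930857] 0.6572156380723624
6067 -0.004498374059458429 [-0.01354268 -0.02799774 -0.00674321] [0.03214887 0.0279693  0.00198787] ((0.0013678729301318526, -0.00028600895893760026), 0.03118807263672352)
centre [0.48044689 0.10870218 0.19931176]
```

```bash

python3 -m pendant '[{"turn":[0,0,0],"translation":[-0.0122,-0.0476,0],"fingers":0.055},{"turn":[0,0,0],"translation":[-0.0122,-0.0476,0],"fingers":0.055},{"turn":[0,0,0],"translation":[-0.0121,-0.0476,0],"fingers":0.055},{"turn":[0,0,0],"translation":[-0.0121,-0.0475,0],"fingers":0.055},{"turn":[0,0,0],"translation":[0,0,0],"fingers":0.055},{"turn":[0,0,0],"translation":[0,0,0],"fingers":0.055},{"turn":[0,0,0],"translation":[0,0,-0.02],"fingers":0.055},{"turn":[0,0,0],"translation":[0,0,-0.02],"fingers":0.055},{"turn":[0,0,0],"translation":[0,0,-0.02],"fingers":0.055},{"turn":[0,0,0],"translation":[0,0,0],"fingers":0.055}]' 40
python3 hw.py
```

```text
t: 48.55
position: [0.4377, -0.0875, 0.1385]
tool_rot: [[-0.62, 0.785, -0.003], [0.785, 0.62, 0.001], [0.003, -0.002, -1.0]]
ft_force: [0.3, 0.1, -2.0]
width: 0.659
gripper_force: 40.0
[ 0.43773337 -0.08753872  0.13850203] 0.6587578048349574
6063 -0.004510703273442749 [-0.01360736 -0.02799101 -0.00678837] [0.03218972 0.02795872 0.0019093 ] ((0.0015372858615592122, -4.280765642761253e-05), 0.03114481084048748)
centre [ 0.43197238 -0.08024925  0.13852793]
```

```bash

python3 -m pendant '[{"turn":[0,0,0],"translation":[0,0,0],"fingers":0.055},{"turn":[0,0,0],"translation":[0,0,0],"fingers":0.055},{"turn":[0,0,0],"translation":[0,0,-0.004],"fingers":0.055},{"turn":[0,0,0],"translation":[0,0,-0.004],"fingers":0.055},{"turn":[0,0,0],"translation":[0,0,-0.004],"fingers":0.055},{"turn":[0,0,0],"translation":[0,0,-0.004],"fingers":0.055},{"turn":[0,0,0],"translation":[0,0,-0.004],"fingers":0.055},{"turn":[0,0,0],"translation":[0,0,-0.004],"fingers":0.055},{"turn":[0,0,0],"translation":[0,0,-0.003],"fingers":0.055},{"turn":[0,0,0],"translation":[0,0,0],"fingers":0.055}]' 40
python3 -m pendant '[{"turn":[0,0,0],"translation":[0,0,-0.001],"fingers":0.055},{"turn":[0,0,0],"translation":[0,0,-0.001],"fingers":0.055},{"turn":[0,0,0],"translation":[0,0,-0.001],"fingers":0.055},{"turn":[0,0,0],"translation":[0,0,0],"fingers":0.055},{"turn":[0,0,0],"translation":[0,0,0],"fingers":0.055},{"turn":[0,0,0],"translation":[0,0,0],"fingers":0.055},{"turn":[0,0,0],"translation":[0,0,0],"fingers":0.055},{"turn":[0,0,0],"translation":[0,0,0],"fingers":0.055},{"turn":[0,0,0],"translation":[0,0,0],"fingers":0.055},{"turn":[0,0,0],"translation":[0,0,0],"fingers":0.055}]' 40
```

```text
t: 49.85
position: [0.4381, -0.0889, 0.1125]
tool_rot: [[-0.619, 0.786, -0.0], [0.786, 0.619, 0.0], [0.0, -0.0, -1.0]]
ft_force: [-0.6, -0.1, -1.7]
width: 0.656
gripper_force: 40.0
t: 51.1
position: [0.4382, -0.0889, 0.1097]
tool_rot: [[-0.619, 0.786, 0.0], [0.786, 0.619, 0.0], [-0.0, 0.0, -1.0]]
ft_force: [-0.2, -0.5, -2.2]
width: 0.654
gripper_force: 40.0
```

```bash

python3 -m pendant '[{"turn":[0,0,0],"translation":[0,0,-0.001],"fingers":0.055},{"turn":[0,0,0],"translation":[0,0,-0.0005],"fingers":0.055},{"turn":[0,0,0],"translation":[0,0,-0.0005],"fingers":0.055},{"turn":[0,0,0],"translation":[0,0,-0.0005],"fingers":0.055},{"turn":[0,0,0],"translation":[0,0,0],"fingers":0.055},{"turn":[0,0,0],"translation":[0,0,0],"fingers":0.055},{"turn":[0,0,0],"translation":[0,0,0],"fingers":0.055},{"turn":[0,0,0],"translation":[0,0,0],"fingers":0.055},{"turn":[0,0,0],"translation":[0,0,0],"fingers":0.055},{"turn":[0,0,0],"translation":[0,0,0],"fingers":0.055}]' 40
```

```text
t: 52.35
position: [0.4383, -0.0889, 0.1082]
tool_rot: [[-0.619, 0.786, 0.001], [0.786, 0.619, -0.0], [-0.001, 0.001, -1.0]]
ft_force: [-3.8, 0.6, 18.9]
width: 0.658
gripper_force: 40.0
```

```bash

python3 -m pendant '[{"turn":[0,0,0],"translation":[0,0,0.0005],"fingers":0.08},{"turn":[0,0,0],"translation":[0,0,0],"fingers":0.08},{"turn":[0,0,0],"translation":[0,0,0],"fingers":0.08},{"turn":[0,0,0],"translation":[0,0,0.02],"fingers":0.08},{"turn":[0,0,0],"translation":[0,0,0.04],"fingers":0.08},{"turn":[0,0,0],"translation":[0,0,0.04],"fingers":0.08},{"turn":[0,0,0],"translation":[0.012,0.0476,0],"fingers":0.08},{"turn":[0,0,0],"translation":[0.012,0.0476,0],"fingers":0.08},{"turn":[0,0,0],"translation":[0.012,0.0476,0],"fingers":0.08},{"turn":[0,0,0],"translation":[0.012,0.0476,0],"fingers":0.08}]' 40
python3 - <<'E'
from h import *
p,d=camera("scene");c=fixed_cloud("scene",d)
s=c.reshape(-1,3)
for n,x,y,z in(("washer on B",.437,-.088,.112),("boss A",.6473,-.1933,.098),("stack",.487,.101,.04)):
    q=s[(np.hypot(s[:,0]-x,s[:,1]-y)<.04)&(abs(s[:,2]-z)<.006)];print(n,len(q),q.mean(0),cv2.minEnclosingCircle(q[:,:2].astype(np.float32)))
o,p,d,org,rw,cl=wrist();print(o["position"])
s=cl.reshape(-1,3);q=s[(np.hypot(s[:,0]-.487,s[:,1]-.101)<.045)&(abs(s[:,2]-.040)<.004)];print(len(q),cv2.minEnclosingCircle(q[:,:2].astype(np.float32)),np.median(q[:,2]))
E
```

```text
t: 53.6
position: [0.4864, 0.1031, 0.2076]
tool_rot: [[-0.619, 0.786, 0.0], [0.786, 0.619, -0.0], [-0.0, 0.0, -1.0]]
ft_force: [-0.2, -0.8, -0.1]
width: 0.842
gripper_force: 0.0
washer on B 358 [ 0.43863395 -0.09021769  0.11049462] ((0.43650534749031067, -0.08880564570426941), 0.0325341559946537)
boss A 304 [ 0.64973469 -0.19709824  0.09635997] ((0.6466529369354248, -0.1929212212562561), 0.028381073847413063)
stack 223 [0.48955074 0.09777338 0.03833241] ((0.4859713017940521, 0.10199303179979324), 0.03209517523646355)
[0.4873378  0.10701888 0.20759887]
2156 ((0.48700064420700073, 0.10236309468746185), 0.03160294145345688) 0.040924533541136454
```

```bash

python3 -m pendant '[{"turn":[0,0,0],"translation":[0,0.001,-0.02],"fingers":0.08},{"turn":[0,0,0],"translation":[0,0,-0.03],"fingers":0.08},{"turn":[0,0,0],"translation":[0,0,-0.03],"fingers":0.08},{"turn":[0,0,0],"translation":[0,0,-0.03],"fingers":0.08},{"turn":[0,0,0],"translation":[0,0,-0.03],"fingers":0.08},{"turn":[0,0,0],"translation":[0,0,-0.02],"fingers":0.08},{"turn":[0,0,0],"translation":[0,0,-0.0115],"fingers":0.08},{"turn":[0,0,0],"translation":[0,0,0],"fingers":0.08},{"turn":[0,0,0],"translation":[0,0,0],"fingers":0.08},{"turn":[0,0,0],"translation":[0,0,0],"fingers":0.08}]' 40
```

```text
t: 54.95
position: [0.4864, 0.1025, 0.0368]
tool_rot: [[-0.619, 0.786, 0.001], [0.786, 0.619, 0.0], [-0.001, 0.001, -1.0]]
ft_force: [0.5, 0.8, 0.9]
width: 0.843
gripper_force: 0.0
```

```bash

python3 -m pendant '[{"turn":[0,0,0],"translation":[0,0,0],"fingers":0.055},{"turn":[0,0,0],"translation":[0,0,0],"fingers":0.055},{"turn":[0,0,0],"translation":[0,0,0],"fingers":0.055},{"turn":[0,0,0],"translation":[0,0,0],"fingers":0.055},{"turn":[0,0,0],"translation":[0,0,0],"fingers":0.055},{"turn":[0,0,0],"translation":[0,0,0],"fingers":0.055},{"turn":[0,0,0],"translation":[0,0,0],"fingers":0.055},{"turn":[0,0,0],"translation":[0,0,0.005],"fingers":0.055},{"turn":[0,0,0],"translation":[0,0,0.01],"fingers":0.055},{"turn":[0,0,0],"translation":[0,0,0.015],"fingers":0.055}]' 40
python3 -m pendant '[{"turn":[0,0,0],"translation":[0,0,0.03],"fingers":0.055},{"turn":[0,0,0],"translation":[0,0,0.04],"fingers":0.055},{"turn":[0,0,0],"translation":[0,0,0.04],"fingers":0.055},{"turn":[0,0,0],"translation":[0,0,0.025],"fingers":0.055},{"turn":[0,0,0],"translation":[0,0,0],"fingers":0.055},{"turn":[0,0,0],"translation":[0,0,0],"fingers":0.055},{"turn":[0,0,0],"translation":[0,0,0],"fingers":0.055},{"turn":[0,0,0],"translation":[0,0,0],"fingers":0.055},{"turn":[0,0,0],"translation":[0,0,0],"fingers":0.055},{"turn":[0,0,0],"translation":[0,0,0],"fingers":0.055}]' 40
python3 hw.py
```

```text
t: 56.2
position: [0.4859, 0.1025, 0.0668]
tool_rot: [[-0.619, 0.786, -0.001], [0.786, 0.619, -0.0], [0.0, -0.001, -1.0]]
ft_force: [-0.3, -0.7, -1.3]
width: 0.654
gripper_force: 40.0
t: 57.45
position: [0.4861, 0.1025, 0.201]
tool_rot: [[-0.619, 0.786, -0.0], [0.786, 0.619, -0.0], [0.0, -0.0, -1.0]]
ft_force: [-0.2, 0.8, -1.0]
width: 0.652
gripper_force: 40.0
[0.48611762 0.10249023 0.20097158] 0.6516807908634411
5719 -0.004529644258949715 [-0.01345906 -0.02799398 -0.00688316] [0.03058297 0.02797833 0.00195632] ((0.0006107535446062684, 0.0002192480897065252), 0.030857736244797707)
centre [0.48082093 0.1092172  0.20097304]
```

```bash

python3 -m pendant '[{"turn":[0,0,0],"translation":[0.0269,-0.0493,0],"fingers":0.055},{"turn":[0,0,0],"translation":[0.0269,-0.0493,0],"fingers":0.055},{"turn":[0,0,0],"translation":[0.0269,-0.0493,0],"fingers":0.055},{"turn":[0,0,0],"translation":[0.0269,-0.0493,0],"fingers":0.055},{"turn":[0,0,0],"translation":[0.0268,-0.0493,0],"fingers":0.055},{"turn":[0,0,0],"translation":[0.0268,-0.0493,0],"fingers":0.055},{"turn":[0,0,0],"translation":[0,0,-0.02],"fingers":0.055},{"turn":[0,0,0],"translation":[0,0,-0.02],"fingers":0.055},{"turn":[0,0,0],"translation":[0,0,-0.02],"fingers":0.055},{"turn":[0,0,0],"translation":[0,0,0],"fingers":0.055}]' 40
python3 -m pendant '[{"turn":[0,0,0],"translation":[0,0,0],"fingers":0.055},{"turn":[0,0,0],"translation":[0,0,0],"fingers":0.055},{"turn":[0,0,0],"translation":[0,0,0],"fingers":0.055},{"turn":[0,0,0],"translation":[0,0,0],"fingers":0.055},{"turn":[0,0,0],"translation":[0,0,0],"fingers":0.055},{"turn":[0,0,0],"translation":[0,0,0],"fingers":0.055},{"turn":[0,0,0],"translation":[0,0,0],"fingers":0.055},{"turn":[0,0,0],"translation":[0,0,0],"fingers":0.055},{"turn":[0,0,0],"translation":[0,0,0],"fingers":0.055},{"turn":[0,0,0],"translation":[0,0,0],"fingers":0.055}]' 40
python3 hw.py
```

```text
t: 58.75
position: [0.6467, -0.1931, 0.1396]
tool_rot: [[-0.619, 0.786, -0.003], [0.786, 0.619, 0.001], [0.003, -0.001, -1.0]]
ft_force: [0.6, 0.1, -1.3]
width: 0.657
gripper_force: 40.0
t: 60.0
position: [0.6474, -0.1933, 0.1412]
tool_rot: [[-0.619, 0.786, 0.0], [0.786, 0.619, 0.0], [-0.0, 0.0, -1.0]]
ft_force: [-0.9, 0.8, -1.6]
width: 0.653
gripper_force: 40.0
[ 0.64736423 -0.19326828  0.14116349] 0.6529190029488987
5723 -0.0044652275074562745 [-0.01376393 -0.02796499 -0.00683818] [0.03054935 0.02797871 0.00198261] ((0.0006038365536369383, -0.00025217756046913564), 0.03054143488407135)
centre [ 0.64217193 -0.18667454  0.14116307]
```

```bash

python3 -m pendant '[{"turn":[0,0,0],"translation":[0,0,-0.004],"fingers":0.055},{"turn":[0,0,0],"translation":[0,0,-0.004],"fingers":0.055},{"turn":[0,0,0],"translation":[0,0,-0.004],"fingers":0.055},{"turn":[0,0,0],"translation":[0,0,-0.004],"fingers":0.055},{"turn":[0,0,0],"translation":[0,0,-0.004],"fingers":0.055},{"turn":[0,0,0],"translation":[0,0,-0.004],"fingers":0.055},{"turn":[0,0,0],"translation":[0,0,-0.004],"fingers":0.055},{"turn":[0,0,0],"translation":[0,0,-0.003],"fingers":0.055},{"turn":[0,0,0],"translation":[0,0,0],"fingers":0.055},{"turn":[0,0,0],"translation":[0,0,0],"fingers":0.055}]' 40
python3 -m pendant '[{"turn":[0,0,0],"translation":[0,0,-0.001],"fingers":0.055},{"turn":[0,0,0],"translation":[0,0,-0.0005],"fingers":0.055},{"turn":[0,0,0],"translation":[0,0,-0.0005],"fingers":0.055},{"turn":[0,0,0],"translation":[0,0,-0.0005],"fingers":0.055},{"turn":[0,0,0],"translation":[0,0,-0.0005],"fingers":0.055},{"turn":[0,0,0],"translation":[0,0,0],"fingers":0.055},{"turn":[0,0,0],"translation":[0,0,0],"fingers":0.055},{"turn":[0,0,0],"translation":[0,0,0],"fingers":0.055},{"turn":[0,0,0],"translation":[0,0,0],"fingers":0.055},{"turn":[0,0,0],"translation":[0,0,0],"fingers":0.055}]' 40
```

```text
t: 61.3
position: [0.6474, -0.1933, 0.1103]
tool_rot: [[-0.619, 0.786, 0.0], [0.786, 0.619, -0.0], [-0.0, 0.0, -1.0]]
ft_force: [-1.0, -0.1, -1.7]
width: 0.653
gripper_force: 40.0
t: 62.55
position: [0.6475, -0.1933, 0.1083]
tool_rot: [[-0.619, 0.786, 0.001], [0.786, 0.619, -0.0], [-0.001, 0.001, -1.0]]
ft_force: [-3.5, 0.4, 9.6]
width: 0.654
gripper_force: 40.0
```

In contact at the right height. I'll release, back off clear and check everything.

```bash

python3 -m pendant '[{"turn":[0,0,0],"translation":[0,0,0.0005],"fingers":0.08},{"turn":[0,0,0],"translation":[0,0,0],"fingers":0.08},{"turn":[0,0,0],"translation":[0,0,0],"fingers":0.08},{"turn":[0,0,0],"translation":[0,0,0.02],"fingers":0.08},{"turn":[0,0,0],"translation":[0,0,0.04],"fingers":0.08},{"turn":[0,0,0],"translation":[0,0,0.04],"fingers":0.08},{"turn":[0,0,0],"translation":[-0.02,0.05,0.02],"fingers":0.08},{"turn":[0,0,0],"translation":[-0.02,0.05,0.02],"fingers":0.08},{"turn":[0,0,0],"translation":[-0.02,0.05,0],"fingers":0.08},{"turn":[0,0,0],"translation":[-0.02,0.05,0],"fingers":0.08}]' 40
python3 -m pendant '[{"turn":[0,0,0],"translation":[-0.02,0.05,0],"fingers":0.08},{"turn":[0,0,0],"translation":[-0.02,0.05,0],"fingers":0.08},{"turn":[0,0,0],"translation":[0,0.05,0],"fingers":0.08},{"turn":[0,0,0],"translation":[0,0.05,0],"fingers":0.08},{"turn":[0,0,0],"translation":[0,0.05,0],"fingers":0.08},{"turn":[0,0,0],"translation":[0,0,0],"fingers":0.08},{"turn":[0,0,0],"translation":[0,0,0],"fingers":0.08},{"turn":[0,0,0],"translation":[0,0,0],"fingers":0.08},{"turn":[0,0,0],"translation":[0,0,0],"fingers":0.08},{"turn":[0,0,0],"translation":[0,0,0],"fingers":0.08}]' 40
python3 - <<'E'
from h import *
p,d=camera("scene");c=fixed_cloud("scene",d);cv2.imwrite("pics/end.png",p[...,::-1])
s=c.reshape(-1,3)
for n,x,y,z in(("washer B",.437,-.088,.112),("disc B",.437,-.088,.07),("washer A",.6473,-.1933,.112),("disc A",.6473,-.1933,.07)):
    q=s[(np.hypot(s[:,0]-x,s[:,1]-y)<.05)&(abs(s[:,2]-z)<.006)];print(n,len(q),q.mean(0),cv2.minEnclosingCircle(q[:,:2].astype(np.float32)))
E
python3 bin.py
```

```text
t: 63.8
position: [0.5666, 0.0082, 0.2479]
tool_rot: [[-0.618, 0.786, 0.001], [0.786, 0.618, 0.0], [-0.0, 0.001, -1.0]]
ft_force: [0.5, 0.1, -0.2]
width: 0.842
gripper_force: 0.0
t: 65.05
position: [0.5275, 0.2561, 0.2478]
tool_rot: [[-0.618, 0.786, 0.0], [0.786, 0.618, 0.0], [-0.0, 0.0, -1.0]]
ft_force: [0.4, 0.3, 0.4]
width: 0.844
gripper_force: 0.0
washer B 353 [ 0.43850097 -0.08985386  0.11051055] ((0.4356963038444519, -0.08863777667284012), 0.03220106661319733)
disc B 482 [ 0.44842582 -0.10013793  0.06883897] ((0.43651434779167175, -0.08911706507205963), 0.049635566771030426)
washer A 604 [ 0.64810233 -0.1956193   0.11072549] ((0.6465846300125122, -0.19389967620372772), 0.03141544759273529)
disc A 762 [ 0.65705047 -0.20753039  0.06880023] ((0.6464419364929199, -0.19398635625839233), 0.04848300293087959)
bin 1181 ((0.4335167109966278, -0.3274663984775543), (0.2365243285894394, 0.14471952617168427), 5.506047248840332)
```

View pics/end.png

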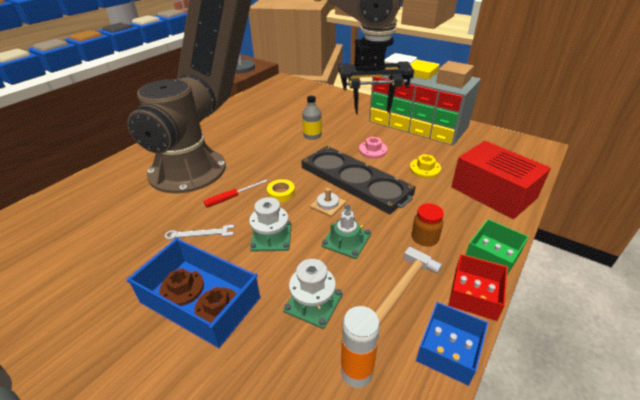

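The final view shows both worn flanges in the bin (180,285 and 213,303). Both castings are seated with washers flat on their bosses (268,215 and 313,280), and the third washer is still on its stand (327,203).

```bash
python3 -c "
from station import finish_job;print(finish_job())"
```

```text
the job is handed in; nothing more can be done
None
```

I handed the job in at about 65 s of the 210 s allowed: both worn flanges are in the blue bin, and both castings are fully seated on their own spindles, each with a washer flat on its boss.

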